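Hook the stand's insert plate out from under the trimmer guard and refit it

ROBOT

A 6-joint arm with a two-finger parallel gripper is mounted at the origin on the work surface. World frame = base frame: x ahead of the robot, y to its left, z up, the work surface at z = 0. Lengths are in m, angles in degrees, forces in N, time in s.
With the tool pointing down it reaches from about 0.375 to 0.9 m from the base axis. Payload 3.1 kg.
Tool frame: the origin (TCP) lies midway between the tips of the shut fingers; the grasp point (between the pads) lies 19 mm behind it; x points along the fingers, z is the direction in which the jaws open and shut, and the axes are right-handed (so a half turn about x gives the same grasp; the last joint's range is limited). The gripper opens to 87 mm and grips with 3 to 60 N. Pads are 19 mm wide; open, the fingers measure 117 mm over their backs; the gripper's body (75 mm by 190 mm) begins 51 mm behind the grasp point.
Start: joints at [65.804, 30.224, 82.088, -0, 67.689, -10.227], TCP at [0.151, 0.607, 0.223] pointing down, gripper open.
Joint ranges: [-176.69, 176.69], [-43.24, 126.21], [12.49, 139.97], [-82, 262], [0, 151.66], [-163.58, 163.58]. Speed limits (degrees/s): [159.86, 159.86, 180, 180, 180, 180].

INTERFACE

Orientations are given as a 3x3 rotation matrix whose columns are the frame's x, y, z axes.
In Python, from rig import * gives the robot as it stands.
- The arm moves only by the tool play_rows, never from a script. Its argument "rows" is a list that holds one entry, the list of rows, each a list of 7 numbers: the shift along the tool's x, y, z in m, then the turn, a rotation vector about the tool's x, y, z in degrees, then the finger opening in m, from 0 to 0.087. A call has 1 to 12 rows; each row is the pose to reach, as a shift and turn from the pose commanded when the call began, along the tool's axes at that moment; what a row does not reach only later rows make up. A row lasts 1/10 s, in which the tool goes at most 50 mm and 8.59 degrees, less where a joint would pass 70% of its speed; a pose out of reach is approached as far as the arm can. A call with a gripper value outside its range is refused whole. The fingers move at their own pace and stop on an object; the grip force is fixed at half the most. Time passes only in rows, so rows that repeat a pose let the fingers close. It gives the time, the measured TCP pose, the force and the opening at its end, in the units of the state.
- read_state(): the state, without advancing time (a new reading comes with each control period).
- capture(name): name is "side" or "top" or "wrist"; returns a dict with "pixels" (384x512x3 uint8, red, green, blue), "intrinsics" (3x3 intrinsics, pixels), "rvec" (rotation vector, rad) and "tvec" (3), from world to camera coordinates, as OpenCV has them. Camera axes: x right, y down, z forward; pixel columns grow to the right and rows downward; lengths in m; the calibration is good to about 2 mm. A picture is of the moment at which its call begins. There is no depth.
- hand_in(): hands the job in, once; it reports no verdict.
Trained networks look in the newest picture that a camera, given by its name, has taken for a name from the list of things; names that differ only in an ending like _2 or _b are one class to them, and where a whole thing is asked for, a point or a joint stands for the part that bears it (a point fixed in the world has none). Each returns a list of dicts, best first, with "p" (0 to 1); they miss things now and then, are a little off and sometimes report something else, mostly with a low value. They report only what shows in the picture. A call takes as long as a camera call. They do not tell look-alikes from the thing itself.
- trace(camera, target): "mask" (384x512 bool, what is visible of it) and "at" ([column, row] in pixels, amid what is visible of it).
The state is a dict: "time_s": time; "joint_positions": joint angles; "qvel": joint speeds; "tau": joint torques, N m; "position": TCP position; "tcp_rot": TCP orientation; "force": force on the tool from outside, world axes, zero at the start; "moment": the same for the moment, N m; "opening": opening from 0.0 (shut) to 1.0 (fully open).
Only numpy, scipy, OpenCV 4.12 (cv2) and the standard library are available. Lean on these libraries where they do the work, as an engineer would, in place of code of your own. Each camera call takes 0.05 s, during which the arm holds its last target.

TASK

The aluminium insert plate of the sloping stand has slid under the trimmer's fixed bar guard: keep the gripper off it there and draw it with the hooked rod until it lies wholly clear of the guard. Lay the rod flat on the table, then put the plate back in the stand, block upwards, with one short edge tucked under the steel lip at the low end and the opposite edge lowered so that the plate lies flat in the recess. Do not push the jar, the brush or the dish out of place.

Things in the scene. Friction and masses are not known exactly. Their poses are not given: they have to be found in the camera images.
- plate_mid (a point): Insert plate, plain aluminium, 100 (own x) x 80 (own y) x 6 mm, about 0.2 kg, with an upright grip block in the middle of its top: 14 mm thick (own x), 30 wide (own y), 34 tall, its top 40 mm above the underside. This point: plate centre, 20 mm above the underside; own z up through the block. Same either way round: either 80 mm edge (own -x or +x end) fits under the lip.
- rod_handle (a point): Hooked rod, 200 mm long, 0.12 kg: wooden handle 70 (own x) x 16 (own y) x 18 mm tall, then an 8 mm steel rod leaving it low (axis 4 mm above the underside), bent at a right angle at its end. Lies flat on the table at the start. This point: centre of the handle, 9 mm above its underside. Own x along the rod to the hook, own y the way the hook arm points, z up.
- rod_elbow (a point): Corner of the rod's hook, on the axis of the 8 mm bar, 161 mm ahead of the handle's centre and 5 mm below it. The straight hook arm runs from here 40 mm along own +y (plus a 4 mm round end), level when the rod lies flat. Same axes as rod_handle.
- guard: Fixed guard of steel bars over the bare table before the grey trimmer. Origin on the table, middle of its open side; own x inwards to the trimmer (200 mm deep), z up. Posts at own y -105 and +105, radius 5; bars above leave 73 mm height. At the start the plate is under it, block 75 to 95 mm in, -15 to +30 mm in own y, plate's own x within 0.25 rad of the guard's.
- bed: Recess of the fixed plywood stand, sloping 25 deg, rising away from the robot. Origin: centre of its floor, 62 mm above the table; x up the slope, z square out of the floor. 106 mm long (x), 88 wide (y). Low end: wall with a steel lip reaching 12 mm over the recess, underside 11, top 16 mm above the floor. High end wall 8 mm, side walls 6 mm. Seated, plate_mid is at own z = 20 mm.
- paste_jar: Bystander: amber glass jar, 70 mm tall; origin at its underside
- brush: Bystander: flat brush lying down, 180 mm long; origin at its underside
- dish: Bystander: white dish, 100 mm across; origin at its underside
- plate: The same insert plate; origin at the centre of its underside, same axes.
- rod: The same hooked rod; origin at its underside, 65 mm ahead of the handle's centre along its own x, same axes.
Things that resemble listed ones, but are neither listed nor needed, are in the scene too. Leave any black or blue look-alike of the plate alone.

How it is judged:
By the outcome, as a careful person would: the job done as asked, in the order asked, and still so for the second after the job is handed in, with the robot touching nothing.
It also fails if it takes over 56 s, if anything falls off the work surface, if the arm or the gripper's body presses on something with over 40 N, if the wrist force passes 120 N, or if a joint passes its speed limit or range.

## Working session

There is one attempt and no reset: what is moved stays moved. The work goes in short steps, Python scripts to look and compute and a tool call to move; the robot and the scene stay as the last step left them, time stands still between calls to the robot, and variables do not carry over. Pictures are saved under pics/ and viewed, and the job is handed in when it is done.

Besides the shell and the picture viewer there is one more tool, called after "Request:" by a JSON object that holds its "method" and its "body", one argument or row to a line. play_rows: Moves the arm, as the interface text tells. Its arguments: {"type":"object","properties":{"rows":{"type":"array"}},"required":["rows"]}

```bash
ls -la; mkdir -p pics
python3 - <<'E'
from rig import *
import cv2
print(read_state())
for n in ["side","top","wrist"]:
    c=capture(n)
    cv2.imwrite(f"pics/a_{n}.png",cv2.cvtColor(c["pixels"],cv2.COLOR_RGB2BGR))
    print(n,c["intrinsics"],c["rvec"],c["tvec"])
E
```

```text
total 12
drwxr-xr-x  3 agent agent 4096 Dec  7 15:31 .
drwxr-xr-x 23 root  root  4096 Dec  7 15:31 ..
drwxr-xr-x  2 agent agent 4096 Dec  7 15:31 pics
{'time_s': 0.0, 'joint_positions': array([ 6.58049190e+01,  3.02779679e+01,  8.21547043e+01, -2.24450596e-03,
        6.76884080e+01, -1.02270946e+01]), 'qvel': array([ 0.02257936, -0.1125849 ,  0.05671613, -0.04814917,  0.08667335,
       -0.02942018]), 'tau': array([-1.53412653e-03, -4.40032053e+01, -1.76594085e+01,  6.32119621e-02,
        5.83498925e-02, -1.52265252e-04]), 'position': array([0.15054516, 0.60586237, 0.22159166]), 'tcp_rot': array([[-8.33045561e-04, -9.70434204e-01,  2.41364374e-01],
       [-1.94246273e-03,  2.41365572e-01,  9.70432320e-01],
       [-9.99997766e-01,  3.39573035e-04, -2.08610080e-03]]), 'force': array([ 0.68199521, -0.06484044, -0.12837712]), 'moment': array([-0.03212951, -0.00055828, -0.02606531]), 'opening': 1.0020719798461308}
side [[368.05223476   0.         255.30526853]
 [  0.         368.05223476 192.34136827]
 [  0.           0.           1.        ]] [ 2.06396812 -0.59598725  0.34096582] [-0.37959007  0.18531309  0.91470634]
top [[491.16425785   0.         261.17057994]
 [  0.         491.16425785 193.104251  ]
 [  0.           0.           1.        ]] [ 2.12868763 -2.14201418  0.1695566 ] [0.01828938 0.48433262 1.32894974]
wrist [[286.45128422   0.         260.3507899 ]
 [  0.         286.45128422 191.39764106]
 [  0.           0.           1.        ]] [-2.30547391 -1.80226273 -0.233497  ] [-0.6238754  -0.03090288  0.38972779]
```

View pics/a_side.png

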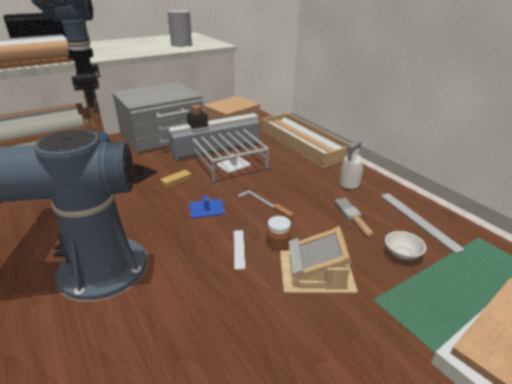

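View pics/a_top.png

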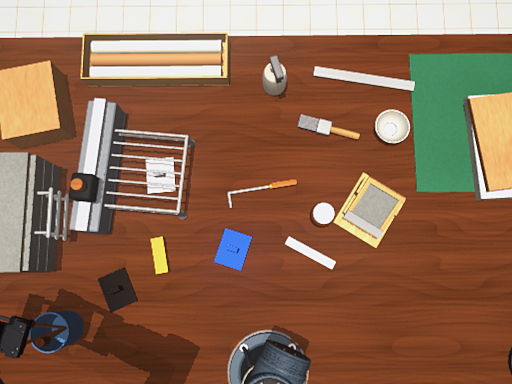

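View pics/a_wrist.png

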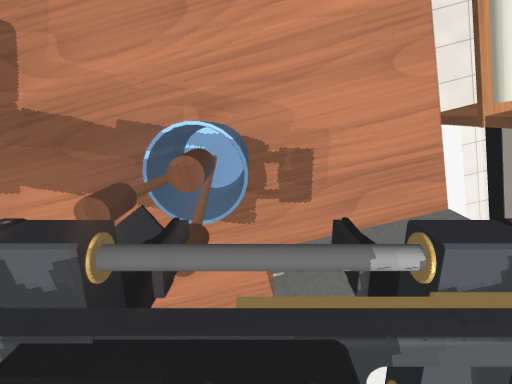

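```bash
cat > h.py <<'E'
from rig import *
import cv2, numpy as np
from scipy.spatial.transform import Rotation as R
def cam(c):
    Rm=cv2.Rodrigues(np.array(c["rvec"],float))[0]; return np.array(c["intrinsics"]),Rm,np.array(c["tvec"],float).ravel()
def p2w(c,uv,z):
    K,Rm,t=cam(c); d=Rm.T@np.linalg.solve(K,[uv[0],uv[1],1.]); o=-Rm.T@t
    return o+d*(z-o[2])/d[2]
def w2p(c,P):
    K,Rm,t=cam(c); return cv2.projectPoints(np.array(P,float).reshape(-1,3),np.array(c["rvec"],float),np.array(c["tvec"],float),K,None)[0].reshape(-1,2)
def save(c,name,box=None,s=1,pts=None):
    im=cv2.cvtColor(c["pixels"],cv2.COLOR_RGB2BGR)
    if pts is not None:
        pass
    if box: x0,y0,x1,y1=box; im=im[y0:y1,x0:x1]
    im=cv2.resize(im,None,fx=s,fy=s,interpolation=cv2.INTER_CUBIC)
    if pts is not None:
        for p in pts:
            q=((np.array(p)-(np.array(box[:2]) if box else 0)+.5)*s).astype(int)
            cv2.circle(im,tuple(int(v) for v in q),2,(0,0,255),-1)
    cv2.imwrite("pics/"+name+".png",im)
E
python3 - <<'E'
from h import *
c={n:capture(n) for n in ["top","side"]}
for cn in c:
    print(cn,'campos',-cam(c[cn])[1].T@cam(c[cn])[2])
    for t in ["plate","rod","rod_handle","rod_elbow","plate_mid","guard","bed","paste_jar","brush","dish"]:
        for r in trace(cn,t)[:3]:
            m=r["mask"]; ys,xs=np.nonzero(m)
            print(t,round(r["p"],2),np.round(r["at"],1),m.sum(), (xs.min(),ys.min(),xs.max(),ys.max()) if m.any() else None, np.round(p2w(c[cn],r["at"],0.0),3))
save(c["top"],"top_l",(70,90,320,260),3.1)
save(c["top"],"top_r",(280,90,430,260),3.4)
save(c["side"],"side_z",(140,100,400,300),3)
E
```

```text
top campos [0.26374038 0.01114616 1.38972543]
plate 0.94 [117.2 289.6] 1016 (np.int64(99), np.int64(269), np.int64(136), np.int64(310)) [0.222 0.417 0.   ]
plate 0.77 [156.4 178.4] 913 (np.int64(146), np.int64(160), np.int64(175), np.int64(193)) [0.536 0.317 0.   ]
plate 0.67 [228.8 248.2] 1020 (np.int64(215), np.int64(229), np.int64(251), np.int64(270)) [0.334 0.107 0.   ]
rod 0.68 [271.  187.4] 331 (np.int64(228), np.int64(180), np.int64(296), np.int64(207)) [ 0.507 -0.013  0.   ]
rod 0.66 [108.6 170. ] 7699 (np.int64(69), np.int64(99), np.int64(195), np.int64(234)) [0.561 0.456 0.   ]
rod_handle 0.75 [270.7 185.6] 325 (np.int64(228), np.int64(180), np.int64(296), np.int64(207)) [ 0.513 -0.012  0.   ]
rod_elbow 0.63 [321.3 218.8] 500 (np.int64(310), np.int64(203), np.int64(335), np.int64(227)) [ 0.416 -0.155  0.   ]
plate_mid 0.72 [161.8 175.6] 817 (np.int64(146), np.int64(161), np.int64(174), np.int64(193)) [0.544 0.302 0.   ]
plate_mid 0.68 [232.3 250.2] 1030 (np.int64(215), np.int64(229), np.int64(250), np.int64(269)) [0.329 0.098 0.   ]
plate_mid 0.62 [119.9 290.5] 1044 (np.int
[... 1792 characters left out ...]
0.229 0.447 0.   ]
plate_mid 0.69 [234.3 163.1] 227 (np.int64(220), np.int64(159), np.int64(247), np.int64(170)) [0.555 0.314 0.   ]
guard 0.57 [213.6 136.4] 3640 (np.int64(168), np.int64(105), np.int64(269), np.int64(182)) [ 0.603  0.58  -0.   ]
bed 0.64 [317.3 252.5] 2086 (np.int64(289), np.int64(228), np.int64(350), np.int64(280)) [ 0.489 -0.242  0.   ]
paste_jar 0.83 [276.1 233.1] 732 (np.int64(266), np.int64(216), np.int64(290), np.int64(250)) [ 0.444 -0.118  0.   ]
brush 0.91 [350.3 212.9] 453 (np.int64(334), np.int64(198), np.int64(371), np.int64(235)) [ 0.693 -0.157  0.   ]
dish 0.84 [405.3 246.2] 838 (np.int64(386), np.int64(232), np.int64(425), np.int64(258)) [ 0.707 -0.348  0.   ]
```

View pics/top_l.png

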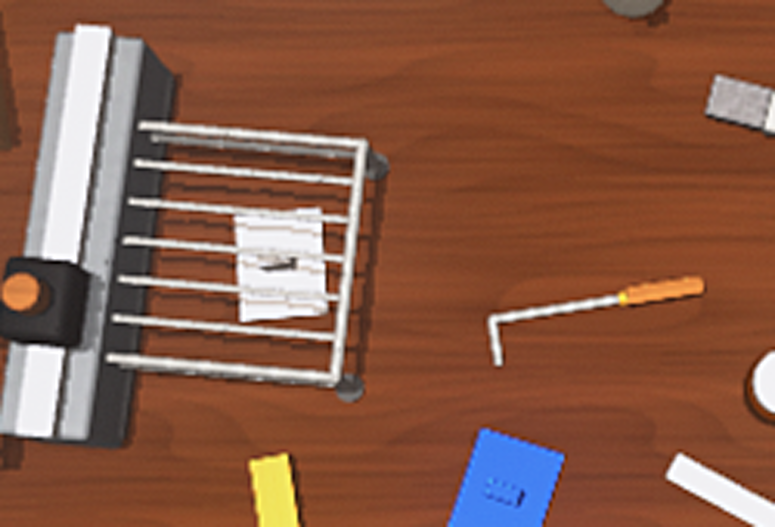

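View pics/top_r.png

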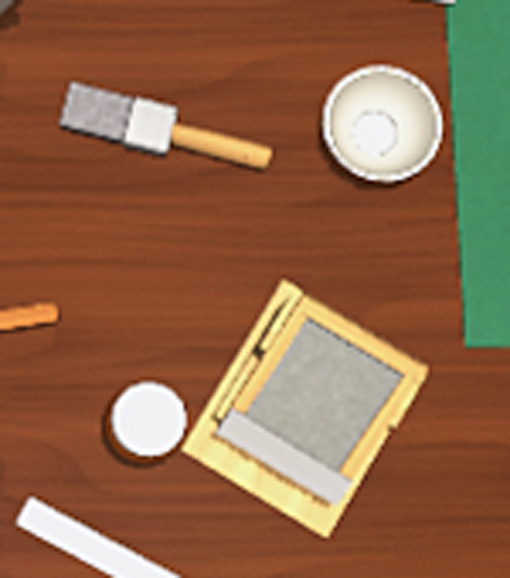

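View pics/side_z.png

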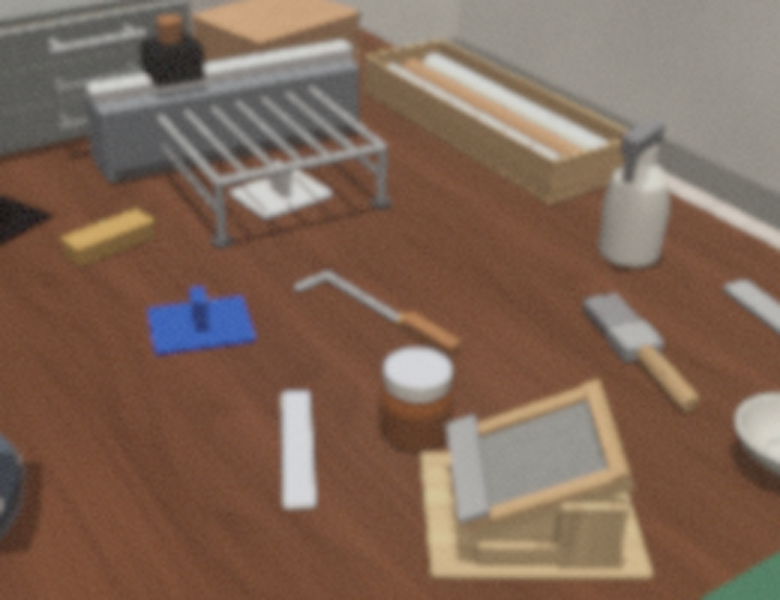

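Run:
```python
from h import *
c=capture("top"); s=capture("side")
save(c,"top_p",(130,145,200,225),9)
save(s,"side_p",(190,135,280,190),8)
save(c,"top_bed",(330,165,412,252),7)
def q(x,y,z): 
    u=(70+x/3.1-.0,90+y/3.1); return np.round(p2w(c,u,z),4)
for n,x,y,z in [("p1",235,212,.006),("p2",322,208,.006),("p3",328,315,.006),("p4",242,320,.006),("hend",703,287,.018),("hstart",622,297,.009),("elb",491,320,.004),("tip",498,365,.004),("postA",377,165,0),("postB",348,387,0)]:
    print(n,q(x,y,z))
```

```text
p1 [0.5938 0.3483 0.006 ]
p2 [0.597  0.2672 0.006 ]
p3 [0.4958 0.2593 0.006 ]
p4 [0.4917 0.3385 0.006 ]
hend [ 0.5175 -0.0859  0.018 ]
hstart [ 0.5103 -0.0118  0.009 ]
elb [0.4905 0.1091 0.004 ]
tip [0.4486 0.1025 0.004 ]
postA [0.6396 0.2174 0.    ]
postB [0.4296 0.2405 0.    ]
```

View pics/top_p.png

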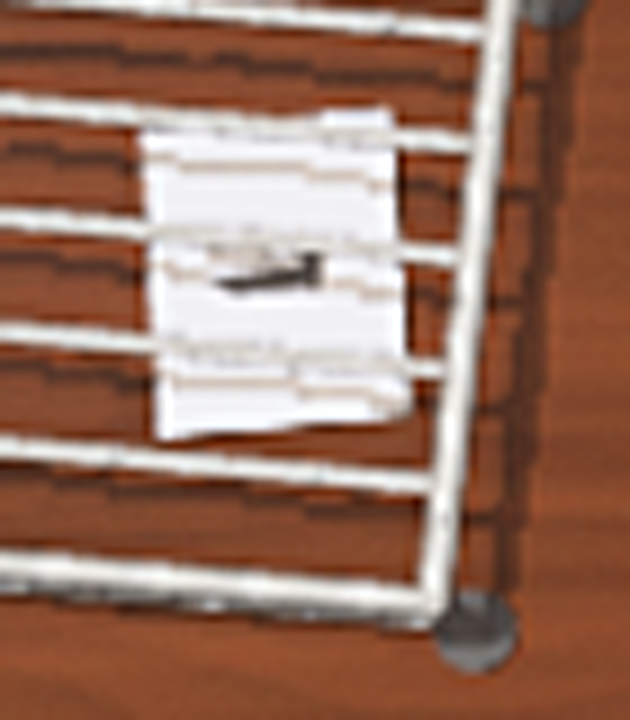

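View pics/side_p.png

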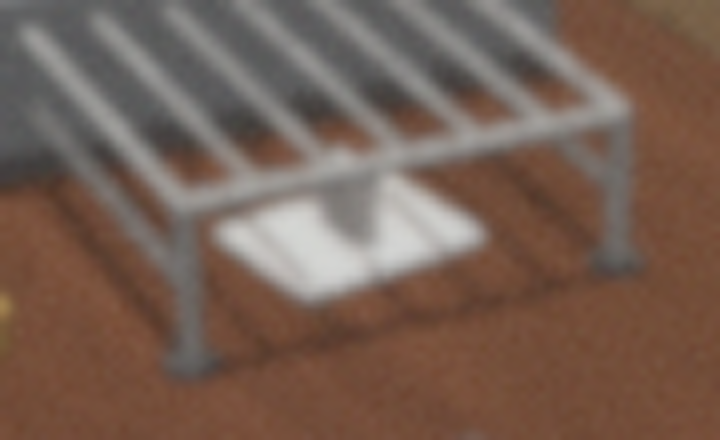

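View pics/top_bed.png

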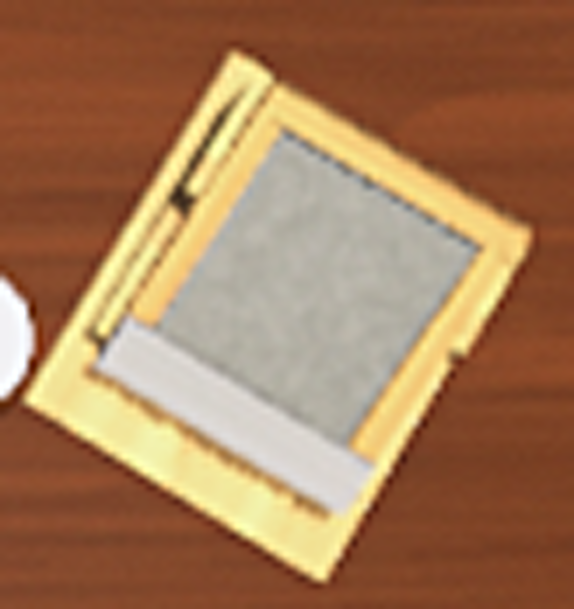

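```bash
cat >> h.py <<'E'
def Rdown(jaw_deg):  # tool x down, tool z at yaw jaw_deg
    a=np.radians(jaw_deg); x=np.array([0,0,-1.]); z=np.array([np.cos(a),np.sin(a),0]); return np.c_[x,np.cross(z,x),z]
def rel(pos,Rt,base=None):
    s=read_state(); p=np.array(s["position"]); Rm=np.array(s["tcp_rot"])
    if base is not None: p,Rm=base
    d=Rm.T@(np.array(pos)-p); r=R.from_matrix(Rm.T@Rt).as_rotvec(degrees=True)
    print("rel",np.round(d,4).tolist(),np.round(r,2).tolist()); return d,r
E
python3 - <<'E'
from h import *
rel([0.514,-0.06,0.20],Rdown(7.9))
rel([0.514,-0.06,0.20],Rdown(7.9),(np.array([.151,.607,.223]),Rdown(76.03)))
E
```

```text
rel [0.0225, -0.5133, -0.5591] [68.13, -0.0, -0.0]
rel [0.023, -0.5133, -0.5596] [68.13, 0.0, 0.0]
```

Request:
{"method": "play_rows", "body": {
  "rows": [
    [[0.023,-0.513,-0.56,68.1,0,0,0.087],[0.023,-0.513,-0.56,68.1,0,0,0.087],[0.023,-0.513,-0.56,68.1,0,0,0.087],[0.023,-0.513,-0.56,68.1,0,0,0.087],[0.023,-0.513,-0.56,68.1,0,0,0.087],[0.023,-0.513,-0.56,68.1,0,0,0.087],[0.023,-0.513,-0.56,68.1,0,0,0.087],[0.023,-0.513,-0.56,68.1,0,0,0.087],[0.023,-0.513,-0.56,68.1,0,0,0.087],[0.023,-0.513,-0.56,68.1,0,0,0.087],[0.023,-0.513,-0.56,68.1,0,0,0.087],[0.023,-0.513,-0.56,68.1,0,0,0.087]]
  ]
}}

```text
time_s: 2.55
position: [0.4381, 0.0775, 0.2047]
tcp_rot: [[0.001, -0.138, 0.991], [0.0, 0.991, 0.138], [-1.0, -0.0, 0.001]]
force: [1.1, 0.3, -0.2]
opening: 1.005
```

Run:
```python
from h import *
rel([0.514,-0.06,0.15],Rdown(7.9))
```

```text
rel [0.0548, -0.1467, 0.0562] [0.0, 0.06, 0.0]
```

Request:
{"method": "play_rows", "body": {
  "rows": [
    [[0.054,-0.146,0.056,0,0,0,0.087],[0.054,-0.146,0.056,0,0,0,0.087],[0.054,-0.146,0.056,0,0,0,0.087],[0.054,-0.146,0.056,0,0,0,0.087],[0.054,-0.146,0.056,0,0,0,0.087]]
  ]
}}

```text
time_s: 3.05
position: [0.5137, -0.0593, 0.1496]
tcp_rot: [[-0.0, -0.135, 0.991], [0.0, 0.991, 0.135], [-1.0, 0.0, -0.0]]
force: [-0.5, 0.6, 0.7]
opening: 0.999
```

Run:
```python
from h import *
s=read_state(); print(s["position"],np.round(s["joint_positions"],1))
c=capture("wrist"); save(c,"w1",None,1.5)
print(-cam(c)[1].T@cam(c)[2])
```

```text
[ 0.51370896 -0.05929594  0.14961396] [-19.   28.1 101.6  -0.   50.3 -26.7]
[0.50457265 0.01043105 0.31126819]
```

View pics/w1.png

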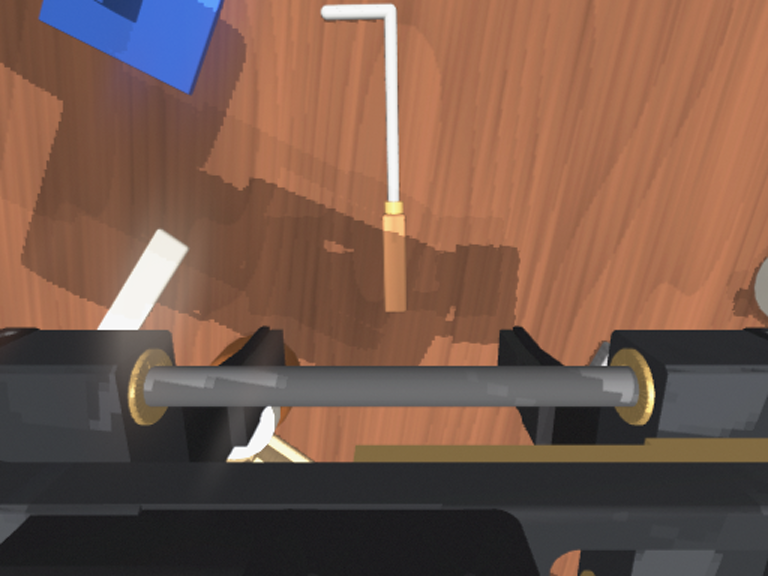

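Run:
```python
from h import *
c=capture("wrist")
f=lambda x,y,z:p2w(c,(x/1.5-.2,y/1.5-.2),z)
e=f(391.5,11,.004); b=f(396,311,.018); hs=f(395,214,.018); tip=f(324,12,.004)
print(e,b,hs,tip)
d=e-b; d[2]=0; print(np.linalg.norm(d),np.degrees(np.arctan2(d[1],d[0]))); u=d/np.linalg.norm(d)
print("handle centre",e-u*.161, b+u*.035, "tiplen",np.linalg.norm(tip-e))
for t in ["rod","rod_elbow"]:
    for r in trace("wrist",t): print(t,r["p"],r["at"],p2w(c,r["at"],.009))
```

```text
[0.48961643 0.11031833 0.004     ] [ 0.51938093 -0.08222971  0.018     ] [ 0.50913205 -0.01406954  0.018     ] [0.44733144 0.10398298 0.004     ]
0.19483498529343735 98.78735647606351
handle centre [ 0.51421204 -0.04879187  0.004     ] [ 0.51403406 -0.04764053  0.018     ] tiplen 0.04275695600217697
rod 0.97 [262.8, 109.5] [0.50438457 0.01792623 0.009     ]
rod_elbow 0.56 [262.2, 111.8] [0.50409027 0.01561244 0.009     ]
```

Run:
```python
from h import *
rel([0.5157,-0.0600,0.004],Rdown(8.6))
```

```text
rel [0.1469, -0.005, 0.0034] [-0.57, -0.04, -0.04]
```

Run:
```python
from h import *
s=read_state();print(s["position"],s["qvel"],s["time_s"])
rel([0.5157,-0.0600,0.004],Rdown(8.6))
```

```text
[ 0.51173895 -0.05558889  0.15086369] [ 0.34090871 -0.26874947  0.01426343 -0.10523314 -0.18608188 -0.021086  ] 3.25
rel [0.1469, -0.005, 0.0034] [-0.57, -0.04, -0.04]
```

Request:
{"method": "play_rows", "body": {
  "rows": [
    [[0.05,-0.005,0.0035,-0.6,0,0,0.087],[0.09,-0.005,0.0035,-0.6,0,0,0.06],[0.125,-0.005,0.0035,-0.6,0,0,0.05],[0.14,-0.005,0.0035,-0.6,0,0,0.05],[0.146,-0.005,0.0035,-0.6,0,0,0.05],[0.146,-0.005,0.0035,-0.6,0,0,0.05],[0.146,-0.005,0.0035,-0.6,0,0,0.05]]
  ]
}}

```text
time_s: 3.95
position: [0.5176, -0.0613, 0.0056]
tcp_rot: [[0.002, -0.149, 0.989], [-0.001, 0.989, 0.149], [-1.0, -0.001, 0.002]]
force: [0.5, 0.6, -0.1]
opening: 0.597
```

Run:
```python
from h import *
s=read_state();print(s["position"],s["force"],s["opening"])
c=capture("wrist"); save(c,"w2",None,1.5)
rel([0.5157,-0.0600,0.004],Rdown(8.6))
```

```text
[ 0.51763152 -0.06132676  0.00557686] [ 0.48749054  0.64458601 -0.05025191] 0.5972845194031516
rel [0.0018, 0.0019, -0.0019] [-0.02, 0.13, 0.07]
```

View pics/w2.png

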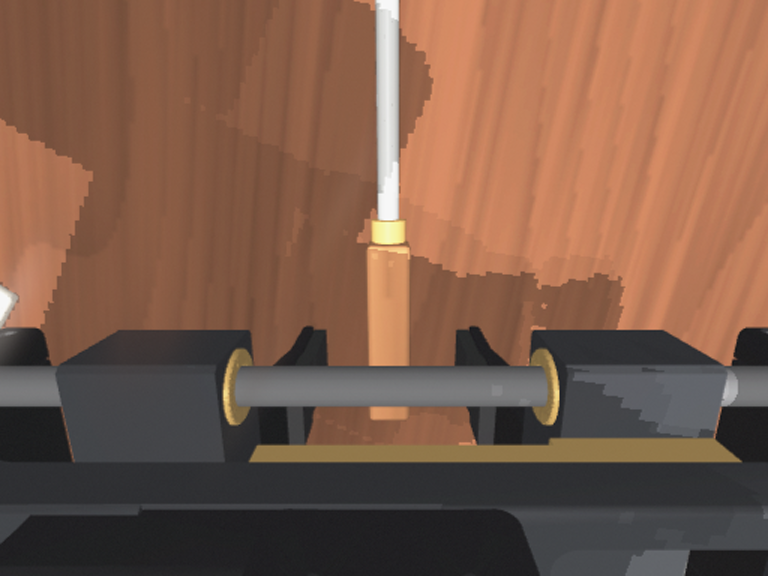

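Request:
{"method": "play_rows", "body": {
  "rows": [
    [[0.001,0.001,-0.0015,0,0,0,0.04],[0.001,0.001,-0.0015,0,0,0,0.0],[0.001,0.001,-0.0015,0,0,0,0.0],[0.001,0.001,-0.0015,0,0,0,0.0],[0.001,0.001,-0.0015,0,0,0,0.0],[0.001,0.001,-0.0015,0,0,0,0.0],[0.001,0.001,-0.0015,0,0,0,0.0],[0.001,0.001,-0.0015,0,0,0,0.0]]
  ]
}}

```text
time_s: 4.8
position: [0.5155, -0.0611, 0.0034]
tcp_rot: [[0.0, -0.148, 0.989], [-0.0, 0.989, 0.148], [-1.0, -0.0, 0.0]]
force: [-1.1, -0.9, 0.8]
opening: 0.179
```

Run:
```python
from h import *
s=read_state();print(s["position"],s["force"],s["opening"]*.087)
c=capture("wrist"); save(c,"w3",None,1.5)
t=capture("top"); save(t,"top_p3",(130,145,200,225),9)
```

```text
[ 0.5155426  -0.0611299   0.00344978] [-1.12079493 -0.88302535  0.77437307] 0.015574057067628452
```

View pics/w3.png

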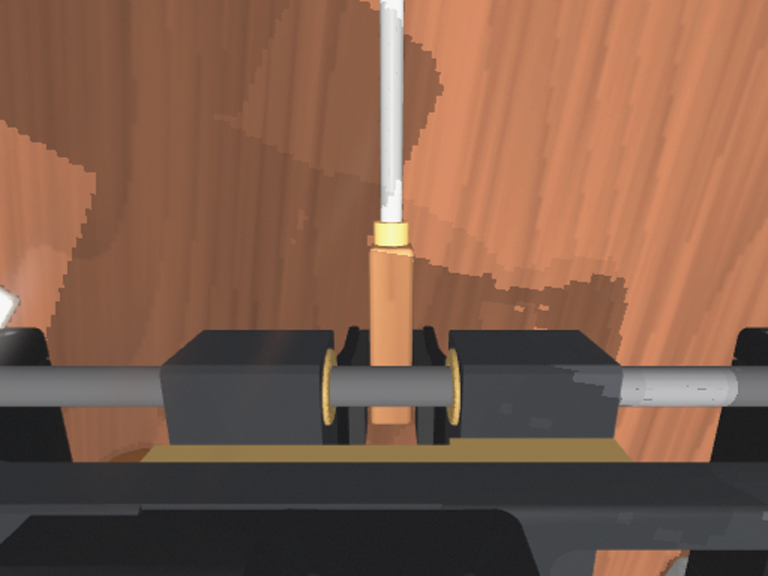

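Run:
```python
from h import *
rel([0.616,0.01,0.015],Rdown(2))
```

```text
rel [-0.0115, 0.0554, 0.1099] [6.53, 0.03, 0.01]
```

Request:
{"method": "play_rows", "body": {
  "rows": [
    [[-0.015,0,0,0,0,0,0],[-0.013,0.02,0.04,3,0,0,0],[-0.012,0.04,0.08,6,0,0,0],[-0.012,0.055,0.11,6.5,0,0,0],[-0.012,0.055,0.11,6.5,0,0,0],[-0.012,0.055,0.11,6.5,0,0,0],[-0.012,0.055,0.11,6.5,0,0,0]]
  ]
}}

```text
time_s: 5.6
position: [0.6138, 0.0095, 0.0147]
tcp_rot: [[-0.004, -0.035, 0.999], [0.0, 0.999, 0.035], [-1.0, 0.0, -0.004]]
force: [0.1, 0.2, -0.7]
opening: 0.183
```

Run:
```python
from h import *
s=read_state();print(s["position"],s["force"],s["opening"]*.087)
c=capture("wrist"); save(c,"w4",None,1.5)
c2=capture("side"); save(c2,"s4",(190,110,330,230),5.5)
rel([0.616,0.162,0.0145],Rdown(2))
```

```text
[0.61382981 0.00950163 0.01466674] [ 0.10990496  0.20174917 -0.69124869] 0.015926587975723567
rel [0.0005, 0.1528, 0.007] [-0.03, -0.14, -0.02]
```

View pics/w4.png

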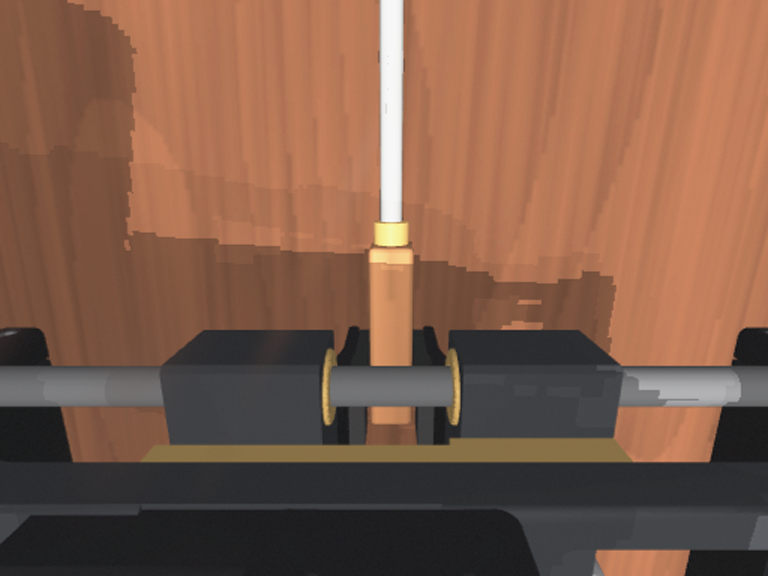

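View pics/s4.png

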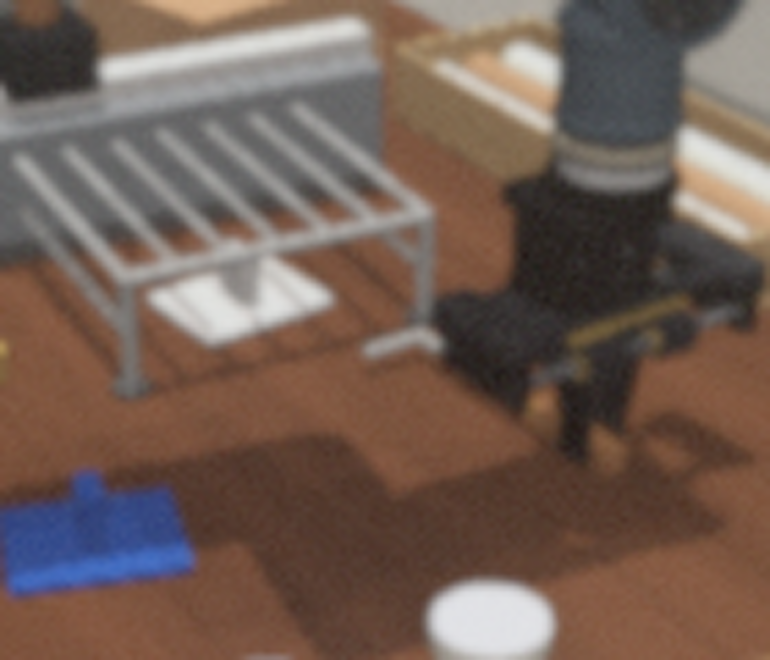

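Run:
```python
from h import *
c=capture("side"); t=capture("top")
s=read_state(); p=s["position"]; Rm=s["tcp_rot"]
e=p+Rm@[0.0,.1733,0]; e[2]=.015
tip=e-Rm[:,2]*.044; sh=e-Rm[:,1]*.08
bl=np.array([.5446,.3033,.04]); 
Q=[e,tip,sh,bl,[.6396,.2174,0],[.4296,.2405,0]]
save(c,"s5",(190,110,330,230),5.5,w2p(c,Q))
save(t,"t5",(100,110,250,230),5.2,w2p(t,Q))
```

```text
(no output)
```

View pics/s5.png

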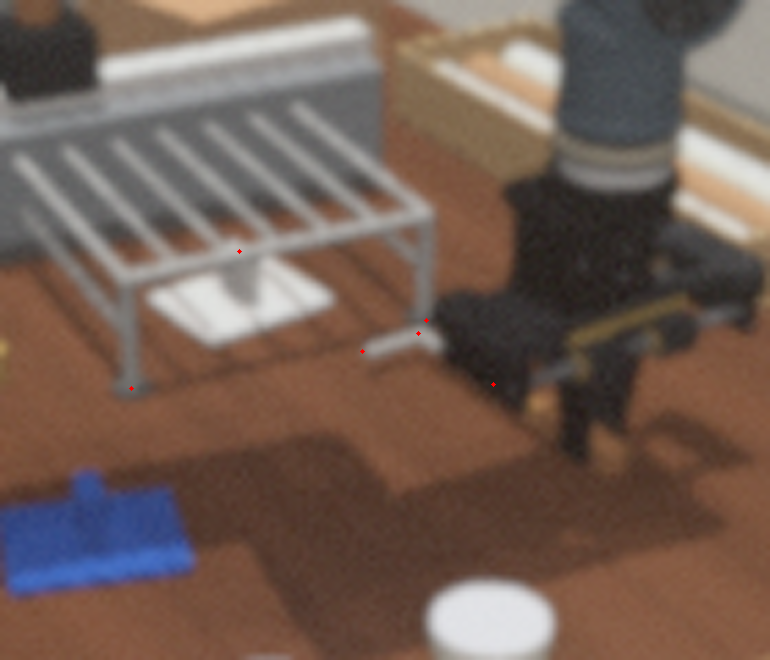

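View pics/t5.png

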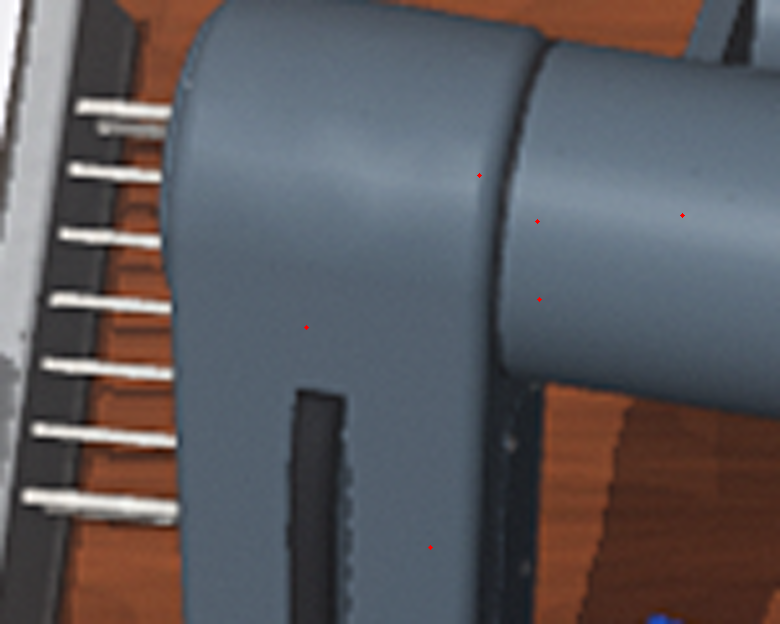

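Request:
{"method": "play_rows", "body": {
  "rows": [
    [[0,0.01,0.007,0,0,0,0],[0,0.04,0.007,0,0,0,0],[0,0.075,0.007,0,0,0,0],[0,0.11,0.007,0,0,0,0],[0,0.135,0.007,0,0,0,0],[0,0.148,0.007,0,0,0,0],[0,0.153,0.007,0,0,0,0],[0,0.153,0.007,0,0,0,0],[0,0.153,0.007,0,0,0,0]]
  ]
}}

```text
time_s: 6.7
position: [0.6178, 0.1618, 0.0154]
tcp_rot: [[-0.0, -0.035, 0.999], [-0.0, 0.999, 0.035], [-1.0, -0.0, -0.0]]
force: [-0.2, 0.1, -1.7]
opening: 0.183
```

Run:
```python
from h import *
c=capture("side");w=capture("wrist")
s=read_state(); p=s["position"]; Rm=s["tcp_rot"]; print(p,s["force"])
e=p+Rm@[0.0,.1733,0]; e[2]=.015
tip=e-Rm[:,2]*.044; print(e,tip)
bl=np.array([.5446,.3033,.04]); 
Q=[e,tip,bl]
save(c,"s6",(190,110,330,230),5.5,w2p(c,Q))
save(w,"w6",None,1.5,w2p(w,Q))
```

```text
[0.61780389 0.16149939 0.01537677] [ 0.59621894 -0.91474082 -1.42170461]
[0.61195236 0.33470057 0.015     ] [0.56797745 0.33321489 0.01500345]
```

View pics/s6.png

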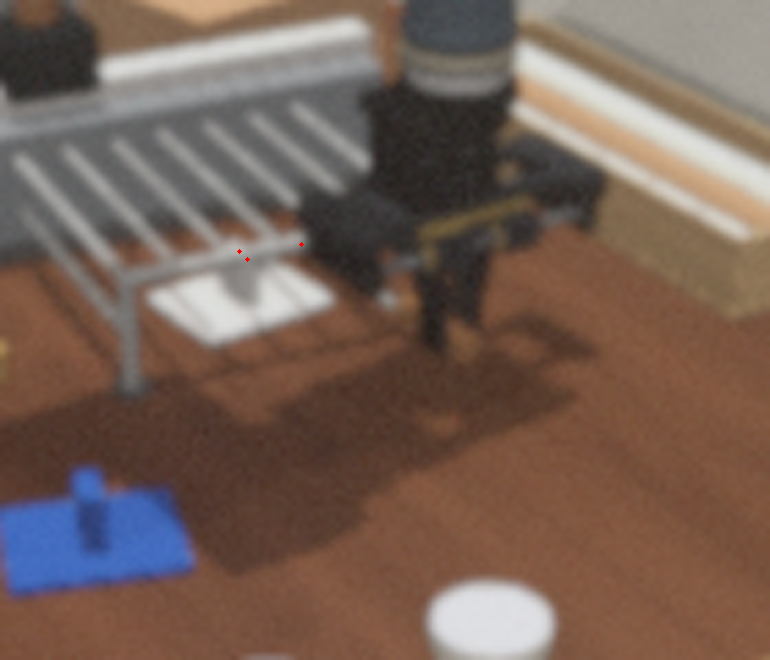

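View pics/w6.png

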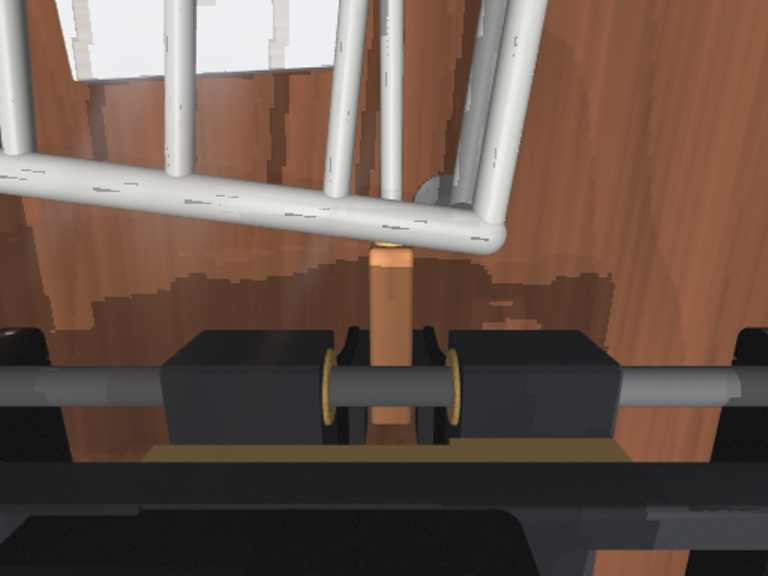

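Request:
{"method": "play_rows", "body": {
  "rows": [
    [[0,0,-0.015,0,0,0,0],[0,0,-0.03,0,0,0,0],[0,0,-0.04,0,0,0,0],[0,0,-0.04,0,0,0,0],[0,-0.006,-0.04,0,0,0,0],[0,-0.012,-0.04,0,0,0,0],[0,-0.02,-0.04,0,0,0,0],[0,-0.03,-0.04,0,0,0,0],[0,-0.04,-0.04,0,0,0,0],[0,-0.05,-0.04,0,0,0,0],[0,-0.05,-0.04,0,0,0,0]]
  ]
}}

```text
time_s: 7.9
position: [0.5796, 0.1095, 0.0154]
tcp_rot: [[-0.0, -0.034, 0.999], [-0.001, 0.999, 0.034], [-1.0, -0.001, -0.0]]
force: [1.0, -0.6, -0.4]
opening: 0.18
```

Run:
```python
from h import *
c=capture("side");w=capture("wrist")
s=read_state(); p=s["position"]; Rm=s["tcp_rot"]; print(p,s["force"])
e=p+Rm@[0.0,.1733,0]; e[2]=.015
tip=e-Rm[:,2]*.044; print(e,tip)
Q=[e,tip]
save(c,"s7",(190,110,330,230),5.5,w2p(c,Q))
save(w,"w7",None,1.5,w2p(w,Q))
```

```text
[0.57942524 0.11074018 0.01538933] [ 0.01002016 -0.43797679 -1.89619745]
[0.57340719 0.28393565 0.015     ] [0.52943372 0.2824077  0.01500183]
```

View pics/s7.png

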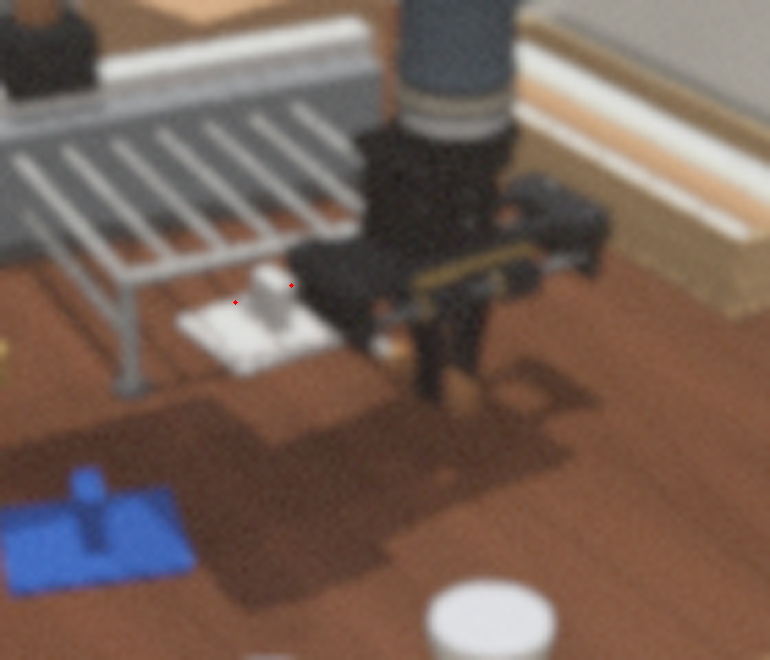

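View pics/w7.png

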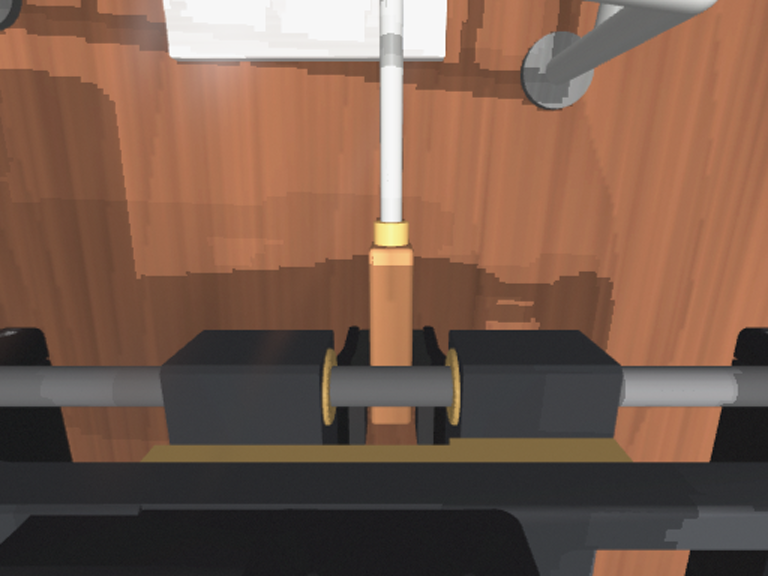

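Request:
{"method": "play_rows", "body": {
  "rows": [
    [[0,-0.008,0,0,0,0,0],[0,-0.022,0,0,0,0,0],[0,-0.038,0,0,0,0,0],[0,-0.054,0,0,0,0,0],[0,-0.07,0,0,0,0,0],[0,-0.086,0,0,0,0,0],[0,-0.102,0,0,0,0,0],[0,-0.118,0,0,0,0,0],[0,-0.134,0,0,0,0,0],[0,-0.145,0,0,0,0,0],[0,-0.152,0,0,0,0,0],[0,-0.152,0,0,0,0,0]]
  ]
}}

```text
time_s: 9.2
position: [0.5851, -0.0417, 0.0154]
tcp_rot: [[0.001, -0.035, 0.999], [-0.001, 0.999, 0.035], [-1.0, -0.001, 0.001]]
force: [0.1, 0.1, -1.5]
opening: 0.182
```

Run:
```python
from h import *
c=capture("side");w=capture("wrist")
s=read_state(); p=s["position"]; Rm=s["tcp_rot"]; print(p,s["force"])
e=p+Rm@[0.0,.1733,0]; e[2]=.015
tip=e-Rm[:,2]*.044; print(e,tip)
Q=[e,tip]
save(c,"s8",(190,110,330,230),5.5,w2p(c,Q))
save(w,"w8",None,1.5,w2p(w,Q))
```

```text
[ 0.58474478 -0.04050321  0.01539751] [-0.21882732  0.48931568 -0.70589297]
[0.57855754 0.1326863  0.015     ] [0.53458559 0.13111539 0.01499847]
```

View pics/s8.png

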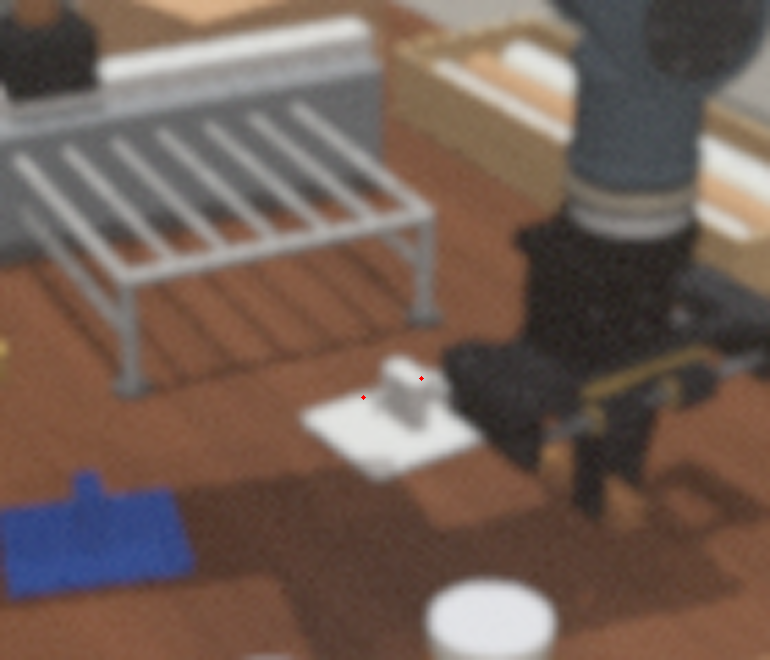

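View pics/w8.png

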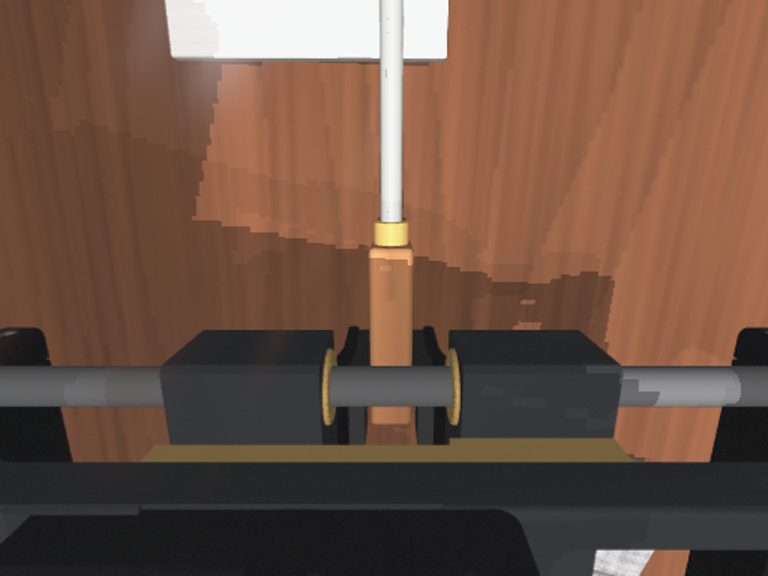

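Run:
```python
from h import *
rel([0.70,-0.01,0.004],Rdown(2))
```

```text
rel [0.0114, 0.0264, 0.1163] [0.05, 0.0, 0.01]
```

Request:
{"method": "play_rows", "body": {
  "rows": [
    [[0,0.008,0,0,0,0,0],[0,0.012,0.005,0,0,0,0],[0,0.012,0.035,0,0,0,0],[0,0.012,0.065,0,0,0,0],[0,0.02,0.095,0,0,0,0],[0,0.026,0.112,0,0,0,0],[0,0.026,0.116,0,0,0,0],[0.005,0.026,0.116,0,0,0,0],[0.008,0.026,0.116,0,0,0,0],[0.01,0.026,0.116,0,0,0,0],[0.011,0.026,0.116,0,0,0,0],[0.011,0.026,0.116,0,0,0,0]]
  ]
}}

```text
time_s: 10.5
position: [0.6992, -0.0106, 0.0046]
tcp_rot: [[-0.001, -0.035, 0.999], [0.0, 0.999, 0.035], [-1.0, 0.0, -0.001]]
force: [-3.0, -0.5, 2.6]
opening: 0.179
```

Run:
```python
from h import *
c=capture("side")
s=read_state(); p=s["position"]; Rm=s["tcp_rot"]; print(p,s["force"])
save(c,"s9",(190,110,380,250),4)
rel([0.70,-0.01,0.0035],Rdown(2))
```

```text
[ 0.69946447 -0.01061706  0.00464161] [-3.0839234   0.06192844  1.7584174 ]
rel [0.0011, 0.0006, 0.0006] [0.01, -0.01, 0.0]
```

View pics/s9.png

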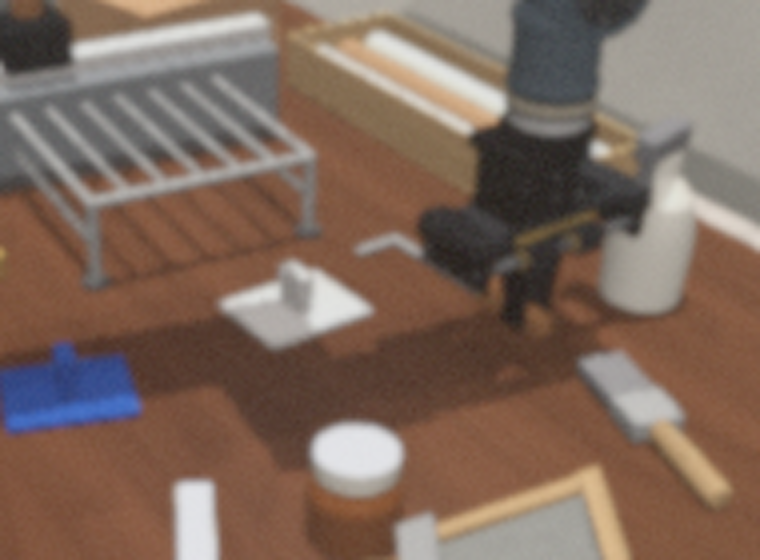

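Run:
```python
from h import *
t=capture("top"); save(t,"t10",(200,40,400,220),4)
s=read_state(); print(s["force"],s["moment"])
for q in [(275,90),(275,95)]: print(p2w(t,q,0))
print(w2p(t,[[.795,-.01,.08],[.7,-.01,.08],[.605,-.01,.08]]))
```

```text
[-3.01148555  0.46633243  1.99268598] [-0.1796513   0.15819254 -0.03375594]
[ 0.80071668 -0.02749985  0.        ]
[ 0.78517072 -0.02733731  0.        ]
[[269.46199292  81.48159633]
 [269.75771509 114.0146859 ]
 [270.0601625  147.28763549]]
```

View pics/t10.png

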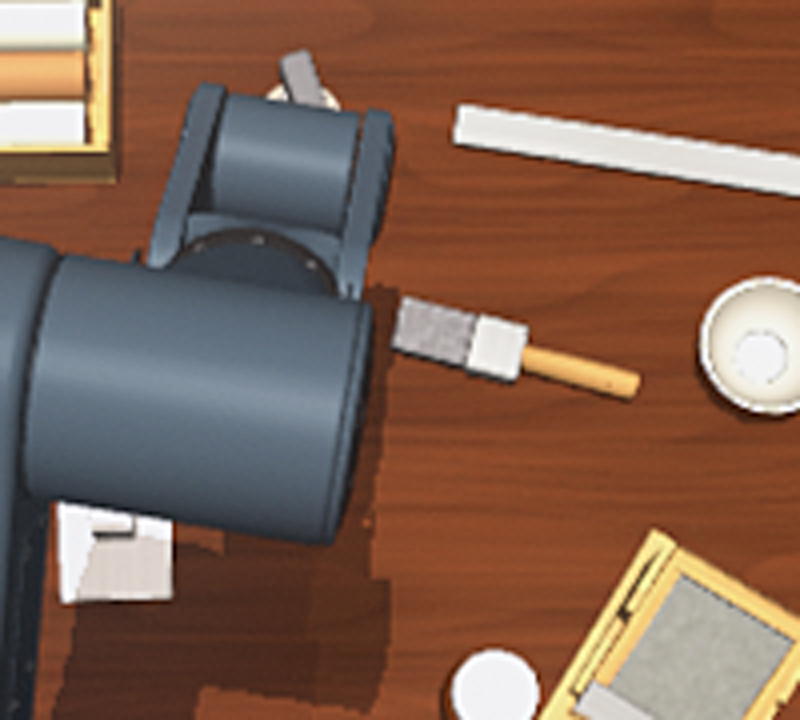

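Request:
{"method": "play_rows", "body": {
  "rows": [
    [[0,0,-0.006,0,0,0,0],[-0.006,0,-0.012,0,0,0,0],[-0.006,0,-0.025,0,0,0,0],[-0.004,0,-0.03,0,0,0,0],[-0.001,0,-0.03,0,0,0,0],[0.001,0,-0.03,0,0,0,0],[0.001,0,-0.03,0,0,0,0],[0.001,0,-0.03,0,0,0,0]]
  ]
}}

```text
time_s: 11.4
position: [0.6702, -0.0115, 0.0035]
tcp_rot: [[0.001, -0.036, 0.999], [-0.0, 0.999, 0.036], [-1.0, -0.0, 0.001]]
force: [-1.1, -0.5, 0.8]
opening: 0.183
```

Run:
```python
from h import *
s=read_state(); print(s["position"],s["force"],s["moment"])
c=capture("side"); save(c,"s11",(190,110,380,250),4)
```

```text
[ 0.67023758 -0.01148044  0.00352083] [-1.0513923  -0.51968928  0.76918285] [-0.16609535  0.15087189  0.0453732 ]
```

View pics/s11.png

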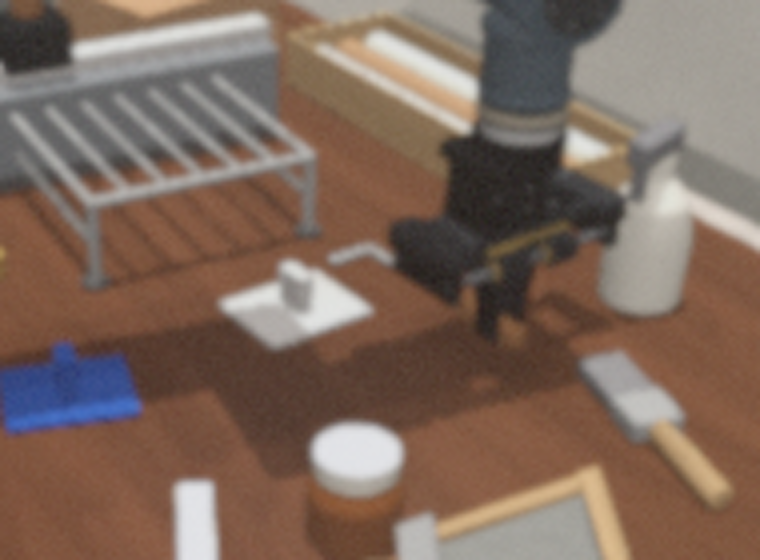

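Request:
{"method": "play_rows", "body": {
  "rows": [
    [[0,0,0,0,0,0,0.035],[0,0,0,0,0,0,0.035],[0,0,0,0,0,0,0.035],[-0.01,0,0,0,0,0,0.035],[-0.04,0,0,0,0,0,0.035],[-0.08,0,0,0,0,0,0.035],[-0.12,0,-0.03,0,0,0,0.035],[-0.14,0,-0.07,0,0,0,0.035],[-0.14,0,-0.11,0,0,0,0.035],[-0.14,0,-0.12,0,0,0,0.035],[-0.14,0,-0.12,0,0,0,0.035]]
  ]
}}

```text
time_s: 12.55
position: [0.5484, -0.0155, 0.1443]
tcp_rot: [[-0.0, -0.035, 0.999], [0.0, 0.999, 0.035], [-1.0, 0.0, -0.0]]
force: [0.6, -0.4, -0.4]
opening: 0.405
```

Run:
```python
from h import *
s=read_state(); print(s["position"],s["force"],s["opening"])
c=capture("side"); save(c,"s12",(190,110,380,250),4)
w=capture("wrist"); save(w,"w12",None,1.5)
for t in ["plate","plate_mid"]:
    for r in trace("wrist",t):
        ys,xs=np.nonzero(r["mask"]); print(t,r["p"],r["at"],r["mask"].sum(),p2w(w,r["at"],.02)); break
```

```text
[ 0.5484003  -0.01547681  0.14425883] [ 0.58158841 -0.40797305 -0.35045154] 0.4050086963573111
plate 0.82 [264.0, 56.8] 9308 [0.550021   0.10595712 0.02      ]
plate_mid 0.91 [263.1, 56.8] 9269 [0.54919578 0.10592821 0.02      ]
```

View pics/s12.png

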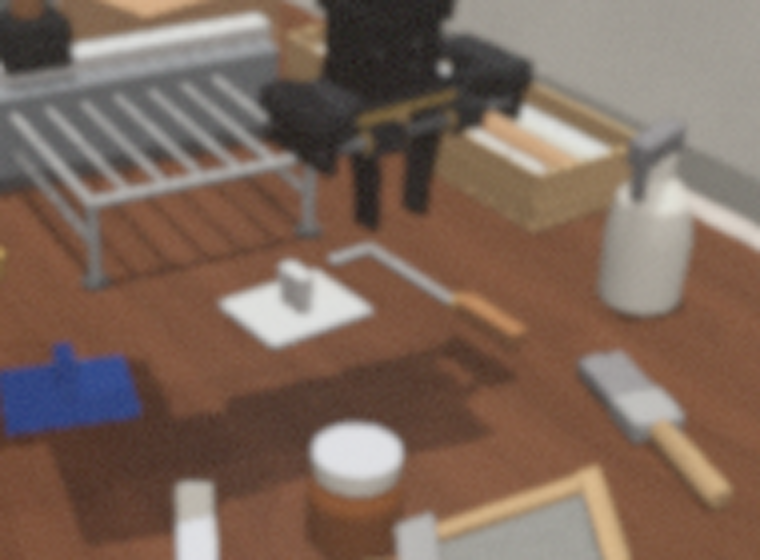

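View pics/w12.png

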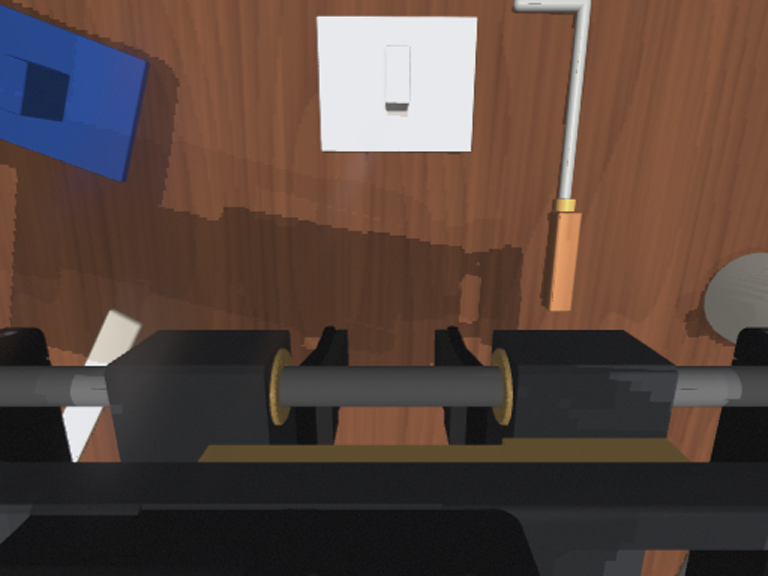

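```bash
cat > fit.py <<'E'
from h import *
from scipy.optimize import least_squares
def fitpose(cs,pts,p0,zf,Rf):
    # pts: list of (cam, uv, local xyz); pose (x,y,yaw[deg]) 
    def res(q):
        o=[]
        Rm=Rf(q[2])
        for c,uv,l in pts:
            o.append(w2p(c,np.array([q[0],q[1],zf])+Rm@np.array(l))[0]-uv)
        return np.ravel(o)
    r=least_squares(res,p0,x_scale=[.01,.01,1]); return r.x,res(r.x).reshape(-1,2)
Rz=lambda a:R.from_euler('z',a,degrees=True).as_matrix()
Rbed=lambda a:R.from_euler('z',a,degrees=True).as_matrix()@R.from_euler('y',-25,degrees=True).as_matrix()
E
python3 - <<'E'
from fit import *
w=capture("wrist"); t=capture("top")
f=lambda x,y:np.array([(x+.5)/1.5-.5,(y+.5)/1.5-.5])
P=[(w,f(318,16),(-.05,.04,.006)),(w,f(475.5,17),(.05,.04,.006)),(w,f(470.5,151),(.05,-.04,.006)),(w,f(323,151),(-.05,-.04,.006)),
 (w,f(386,45),(-.007,.015,.04)),(w,f(410,45),(.007,.015,.04)),(w,f(409,102),(.007,-.015,.04)),(w,f(386.5,102),(-.007,-.015,.04))]
x,r=fitpose(None,P,[.55,.11,2],0.,Rz); print(x,np.round(r,1).tolist())
g=lambda x,y:np.array([330+(x+.5)/7-.5,165+(y+.5)/7-.5])
B=[(t,g(283,130),(.053,.044,0)),(t,g(482,246),(.053,-.044,0))]
for k in [(g(163,331),(-.041,.044,.006)),(g(350,440),(-.041,-.044,.006))]: B.append((t,)+k)
x,r=fitpose(None,B,[.43,-.3,-33],.062,Rbed); print(x,np.round(r,2).tolist())
c=np.array([x[0],x[1],.062]); Rb=Rbed(x[2])
lo=[(.053,.044,0),(.053,-.044,0),(-.041,.044,.016),(-.041,-.044,.016),(-.053,.044,.016),(-.053,-.044,.016),(.053,.044,.008),(.053,-.044,.008),(0,0,0)]
Q=[c+Rb@np.array(l) for l in lo]
s=capture("side")
save(t,"t13",(330,165,412,252),7,w2p(t,Q)); save(s,"s13",(275,215,365,300),7,w2p(s,Q))
rel([x[0],x[1],.2],np.eye(3))
E
```

```text
[0.55180018 0.10784914 1.97990765] [[-1.3, -0.4], [1.8, -1.0], [0.9, 0.4], [-1.1, 0.3], [-0.5, -0.2], [0.3, -0.1], [0.6, 0.7], [-0.7, 0.7]]
[  0.43983931  -0.29166735 -31.44744235] [[0.12, -0.51], [0.39, -0.44], [-0.97, -0.01], [0.44, 0.95]]
rel [-0.057, -0.2718, -0.1208] [1.61, -89.97, -1.6]
```

View pics/t13.png

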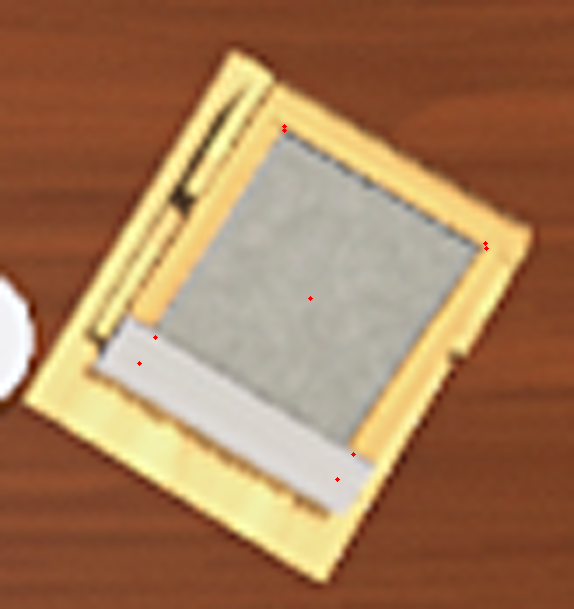

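View pics/s13.png

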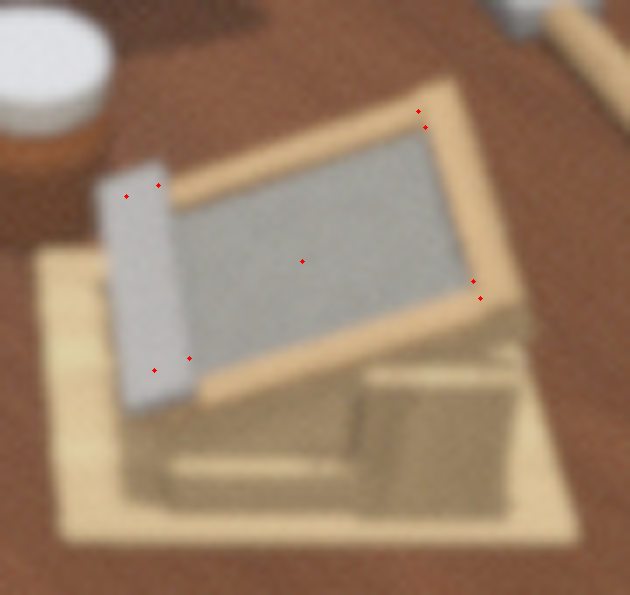

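Run:
```python
from h import *
s=read_state();print(s["position"])
rel([0.5518,0.1078,0.010],Rdown(2))
```

```text
[ 0.55090078 -0.01576011  0.14301559]
rel [0.133, 0.1235, 0.0052] [0.04, 0.02, 0.0]
```

Request:
{"method": "play_rows", "body": {
  "rows": [
    [[0,0.045,0.005,0,0,0,0.04],[0,0.09,0.005,0,0,0,0.04],[0,0.118,0.005,0,0,0,0.04],[0.02,0.1235,0.005,0,0,0,0.04],[0.06,0.1235,0.005,0,0,0,0.04],[0.1,0.1235,0.005,0,0,0,0.04],[0.122,0.1235,0.005,0,0,0,0.04],[0.13,0.1235,0.005,0,0,0,0.04],[0.132,0.1235,0.005,0,0,0,0.04],[0.132,0.1235,0.005,0,0,0,0.04]]
  ]
}}

```text
time_s: 13.9
position: [0.5513, 0.1079, 0.0118]
tcp_rot: [[0.001, -0.035, 0.999], [0.0, 0.999, 0.035], [-1.0, -0.0, 0.001]]
force: [0.1, 0.3, 0.6]
opening: 0.456
```

Run:
```python
from h import *
s=read_state(); print(s["position"],s["force"],s["opening"])
w=capture("wrist"); save(w,"w14",None,1.5)
c=capture("side"); save(c,"s14",(190,110,380,250),4)
rel([0.5518,0.1078,0.010],Rdown(2))
```

```text
[0.55133177 0.10794947 0.01184802] [0.1434742  0.25807295 0.62850529] 0.4563891226702296
rel [0.0026, -0.0001, 0.0001] [0.03, 0.16, 0.01]
```

View pics/w14.png

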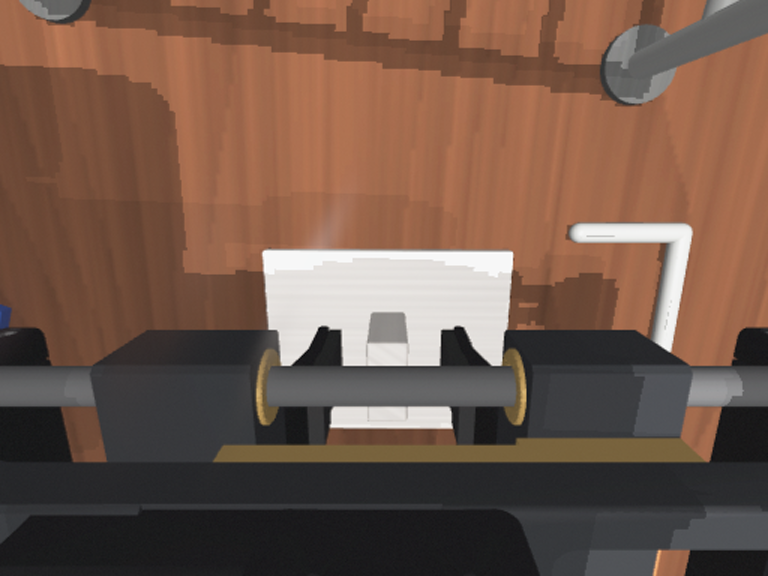

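View pics/s14.png

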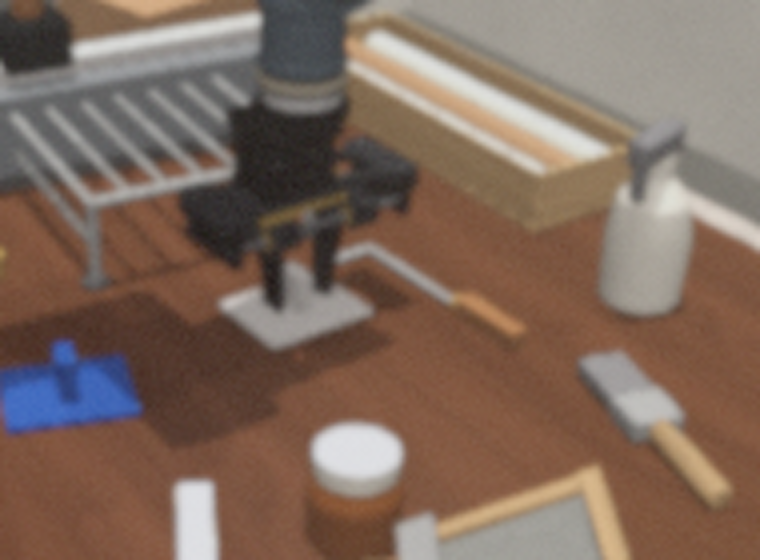

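Request:
{"method": "play_rows", "body": {
  "rows": [
    [[0.002,0,-0.0005,0,0,0,0.03],[0.002,0,-0.0005,0,0,0,0],[0.002,0,-0.0005,0,0,0,0],[0.002,0,-0.0005,0,0,0,0],[0.002,0,-0.0005,0,0,0,0],[0.002,0,-0.0005,0,0,0,0],[0.002,0,-0.0005,0,0,0,0],[0.002,0,-0.0005,0,0,0,0]]
  ]
}}

```text
time_s: 14.8
position: [0.55, 0.1079, 0.0096]
tcp_rot: [[0.0, -0.035, 0.999], [0.0, 0.999, 0.035], [-1.0, -0.0, 0.0]]
force: [-0.2, -0.8, 3.9]
opening: 0.157
```

Run:
```python
from h import *
s=read_state(); print(s["position"],s["force"],s["opening"]*.087)
w=capture("wrist"); save(w,"w15",None,1.5)
rel([0.50,0.0,0.22],Rdown(2))
rel([0.45,-0.20,0.22],Rdown(-31.4))
```

```text
[0.55004641 0.1079271  0.00964044] [-0.24598319 -0.75688705  3.92562612] 0.013662267217375474
rel [-0.2103, -0.1061, -0.0538] [0.03, 0.02, 0.0]
rel [-0.2104, -0.3042, -0.1109] [33.43, 0.02, -0.0]
```

View pics/w15.png

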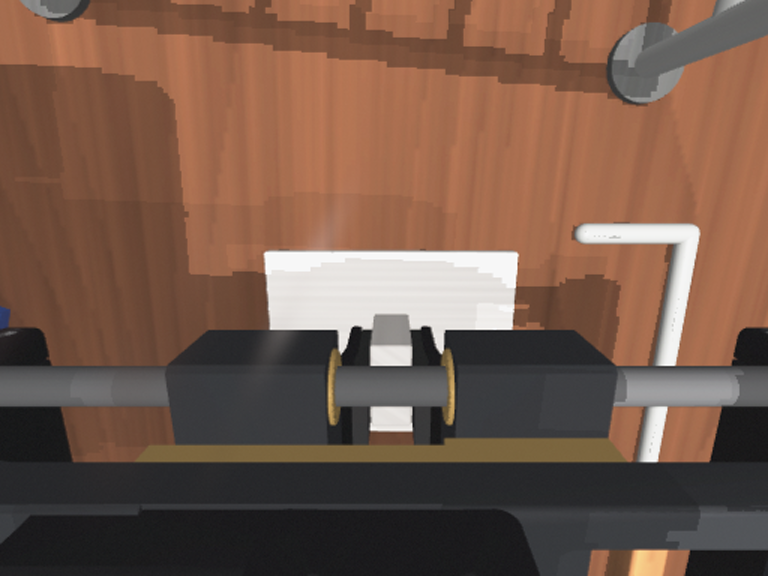

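Run:
```python
from h import *
rel([0.388,-0.377,0.25],Rdown(-31.4))
```

```text
rel [-0.2404, -0.4789, -0.1791] [33.43, 0.02, -0.0]
```

Request:
{"method": "play_rows", "body": {
  "rows": [
    [[-0.02,0,0,0,0,0,0],[-0.06,0,0,0,0,0,0],[-0.1,-0.01,0,0,0,0,0],[-0.135,-0.045,-0.015,3,0,0,0],[-0.16,-0.085,-0.03,6,0,0,0],[-0.18,-0.125,-0.045,9,0,0,0],[-0.2,-0.165,-0.06,12,0,0,0],[-0.21,-0.205,-0.075,15,0,0,0],[-0.22,-0.25,-0.092,18,0,0,0],[-0.23,-0.29,-0.108,21,0,0,0],[-0.24,-0.325,-0.122,23,0,0,0],[-0.24,-0.36,-0.135,25,0,0,0]]
  ]
}}

```text
time_s: 16.05
position: [0.4271, -0.2584, 0.25]
tcp_rot: [[0.001, 0.392, 0.92], [-0.001, 0.92, -0.392], [-1.0, -0.0, 0.001]]
force: [0.3, -0.3, -2.6]
opening: 0.16
```

Run:
```python
from h import *
print(read_state()["opening"]*.087)
rel([0.388,-0.377,0.25],Rdown(-31.4))
```

```text
0.013877745612094509
rel [0.0, -0.1244, 0.0105] [8.32, 0.08, 0.02]
```

Request:
{"method": "play_rows", "body": {
  "rows": [
    [[0,-0.04,0.003,3,0,0,0],[0,-0.08,0.007,6,0,0,0],[0,-0.11,0.01,8,0,0,0],[0,-0.122,0.01,8.3,0,0,0],[0,-0.122,0.01,8.3,0,0,0],[0,-0.122,0.01,8.3,0,0,0]]
  ]
}}

```text
time_s: 16.65
position: [0.3891, -0.3712, 0.2486]
tcp_rot: [[-0.001, 0.519, 0.855], [0.003, 0.855, -0.519], [-1.0, 0.002, -0.002]]
force: [-0.2, 0.4, -2.5]
opening: 0.158
```

Run:
```python
from h import *
s=read_state();print(s["position"],s["opening"]*.087,np.round(s["joint_positions"],1))
w=capture("wrist"); save(w,"w16",None,1.5)
x=[0.4398,-0.2917,-31.45]
from fit import Rbed
c=np.array([x[0],x[1],.062]); Rb=Rbed(x[2])
lo=[(.053,.044,0),(.053,-.044,0),(-.041,.044,.016),(-.041,-.044,.016),(.053,.044,.008),(.053,-.044,.008),(0,0,0)]
save(w,"w16p",None,1.5,w2p(w,[c+Rb@np.array(l) for l in lo]))
```

```text
[ 0.38914139 -0.37116278  0.24863307] 0.013708927346742398 [-55.6  21.8  92.7   0.1  65.7 -24.4]
```

View pics/w16.png

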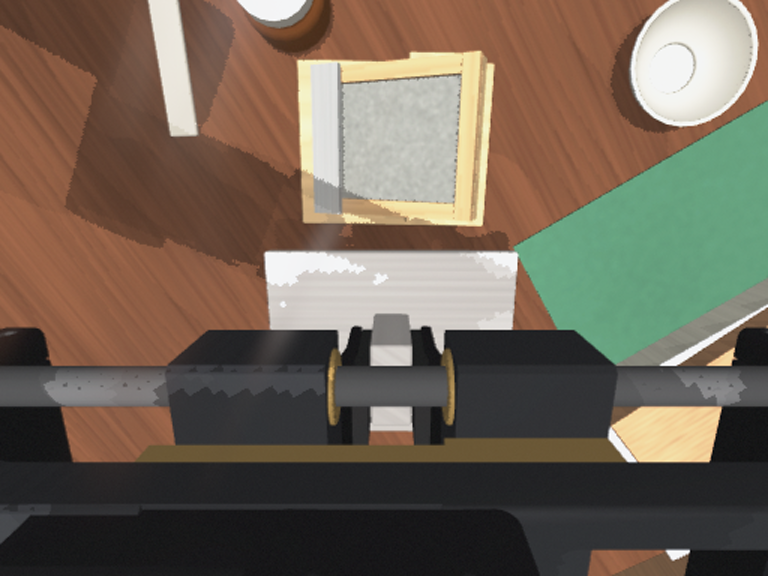

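View pics/w16p.png

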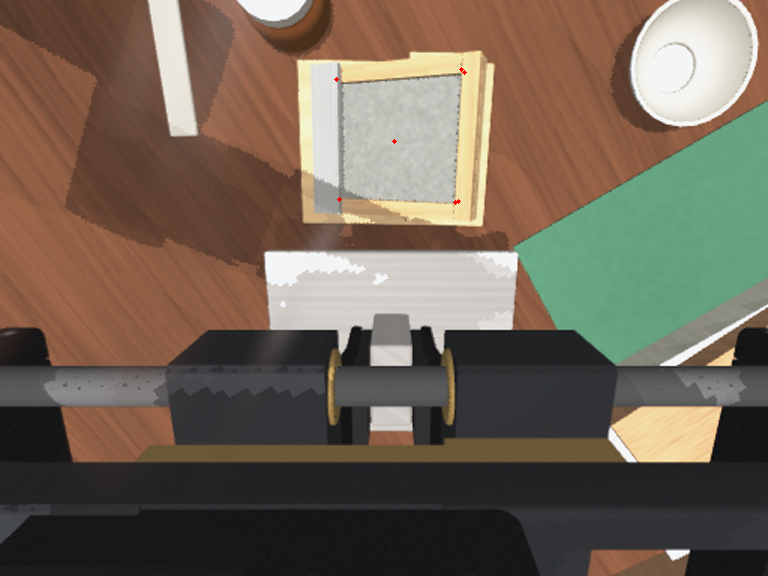

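Run:
```python
from h import *
w=capture("wrist"); save(w,"w17",(190,25,335,155),5)
```

```text
(no output)
```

View pics/w17.png

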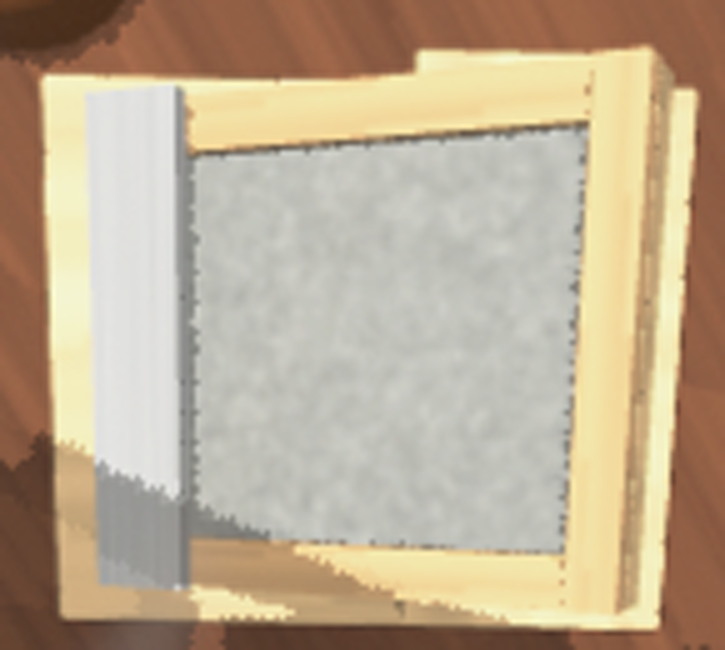

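Run:
```python
from fit import *
w=capture("wrist")
g=lambda x,y:np.array([190+(x+.5)/5-.5,25+(y+.5)/5-.5])
def model(q):
    Rb=Rbed(q[2]); c=np.array([q[0],q[1],.062+ (q[6] if len(q)>6 else 0)])
    L=[(.053,.044,0),(.053,-.044,0),(-.041,q[3],.016),(-.041,-q[3],.016),(q[4],.044,0),(q[5],-.044,0)]
    return w2p(w,[c+Rb@np.array(l) for l in L])
M=np.array([g(585,127),g(563,550),g(178,88),g(183,588),g(193,155),g(192,540)])
for q0 in ([.44,-.29,-31,.056,-.04,-.04],[.44,-.29,-31,.056,-.04,-.04,0]):
    r=least_squares(lambda q:(model(q)-M).ravel(),q0,x_scale=[.01,.01,1,.01,.01,.01,.01][:len(q0)]); print(np.round(r.x,4),np.round(model(r.x)-M,2).tolist())
```

```text
[  0.4388  -0.2919 -32.111    0.0552  -0.0442  -0.0458] [[1.84, -0.4], [1.57, 0.88], [-2.15, -0.02], [-1.58, -0.03], [0.03, 0.4], [0.03, -0.58]]
[ 4.39300e-01 -2.91400e-01 -3.20513e+01  5.65000e-02 -4.52000e-02
 -4.70000e-02 -8.20000e-03] [[0.77, 0.54], [0.76, -0.25], [-1.18, -0.09], [-0.59, -0.12], [0.1, 1.24], [0.06, -1.48]]
```

Run:
```python
from fit import *
w=capture("wrist"); t=capture("top")
g=lambda x,y:np.array([190+(x+.5)/5-.5,25+(y+.5)/5-.5])
def pts(q):
    Rb=Rbed(q[2]); c=np.array([q[0],q[1],.062+ (q[6] if len(q)>6 else 0)])
    cl=Rb.T@(-cam(w)[1].T@cam(w)[2]-c); X=.053-.008*(cl[0]-.053)/(cl[2]-.008)
    L=[(X,.044,0),(X,-.044,0),(-.041,q[3],.016),(-.041,-q[3],.016),(q[4],.044,0),(q[5],-.044,0)]
    return [c+Rb@np.array(l) for l in L]
model=lambda q:w2p(w,pts(q))
M=np.array([g(585,127),g(563,550),g(178,88),g(183,588),g(193,155),g(192,540)])
for q0 in ([.44,-.29,-31,.056,-.04,-.04],[.44,-.29,-31,.056,-.04,-.04,0]):
    r=least_squares(lambda q:(model(q)-M).ravel(),q0,x_scale=[.01,.01,1,.01,.01,.01,.01][:len(q0)]); print(np.round(r.x,4),np.round(model(r.x)-M,2).tolist())
    if len(q0)==6: save(t,"t18",(330,165,412,252),7,w2p(t,pts(r.x)))
```

```text
[  0.44    -0.2927 -32.0567   0.0552  -0.0456  -0.0472] [[0.75, -0.29], [0.63, 0.69], [-1.06, -0.05], [-0.51, -0.07], [0.04, 0.45], [0.03, -0.67]]
[ 4.40200e-01 -2.92600e-01 -3.20318e+01  5.57000e-02 -4.60000e-02
 -4.77000e-02 -3.20000e-03] [[0.34, 0.08], [0.32, 0.25], [-0.68, -0.07], [-0.12, -0.1], [0.06, 0.78], [0.04, -1.02]]
```

View pics/t18.png

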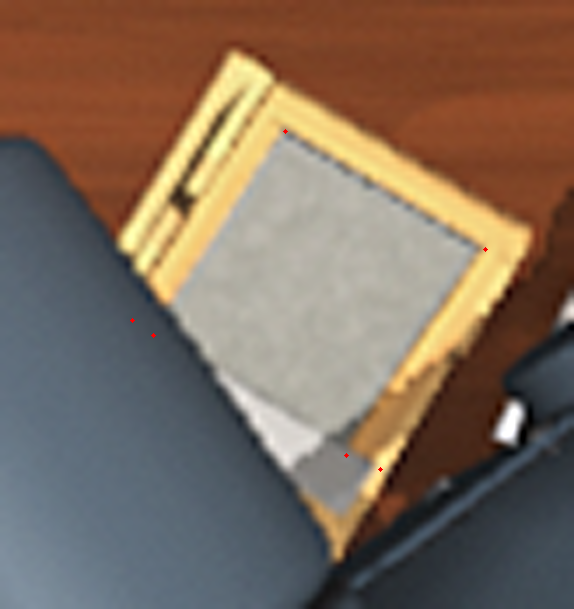

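```bash
cat >> fit.py <<'E'
BED=(0.440,-0.292,0.062,-32.0)
def tcp_for(phi,xl,zl,y=0,h=.0096,bed=BED,low=None):
    Rb=Rbed(bed[3]); Rp=Rb@R.from_euler('y',-phi,degrees=True).as_matrix()
    c=np.array(bed[:3])+Rb@np.array([xl,y,zl])+Rp@np.array([.05,0,h])
    Rt=np.c_[-Rp[:,2],Rp[:,1],Rp[:,0]]; return c,Rt
def inbed(bed=BED,h=.0096):
    s=read_state(); Rb=Rbed(bed[3]); Rm=np.array(s["tcp_rot"]); Rp=np.c_[Rm[:,2],Rm[:,1],-Rm[:,0]]
    low=np.array(s["position"])+Rp@np.array([-.05,0,-h]); l=Rb.T@(low-np.array(bed[:3]))
    D=Rb.T@Rp; print("low edge in bed (mm)",np.round(l*1e3,1),"phi",round(np.degrees(np.arctan2(D[2,0],D[0,0])),2),"roll/yaw err",np.round(np.degrees([D[2,1],D[1,0]]),2),"F bed",np.round(Rb.T@np.array(s["force"]),1),"M",np.round(s["moment"],2),"open",round(s["opening"]*87,1))
E
python3 - <<'E'
from fit import *
inbed()
p,Rt=tcp_for(8,-.030,.06); print(p); rel(p,Rt)
E
```

```text
low edge in bed (mm) [ 29.5 -94.8 182.5] phi -25.01 roll/yaw err [0.37 0.84] F bed [ 0.3 -0.1 -2.4] M [-0.15  0.15 -0.02] open 13.7
[ 0.42656579 -0.28360537  0.13898311]
rel [0.1105, 0.0942, -0.0141] [0.81, -33.01, -0.26]
```

Request:
{"method": "play_rows", "body": {
  "rows": [
    [[0.0,0.03,-0.004,0.2,-7,0,0],[0.01,0.06,-0.008,0.4,-14,-0.1,0],[0.03,0.085,-0.011,0.6,-21,-0.2,0],[0.055,0.094,-0.014,0.8,-28,-0.2,0],[0.085,0.094,-0.014,0.8,-33,-0.3,0],[0.105,0.094,-0.014,0.8,-33,-0.3,0],[0.11,0.094,-0.014,0.8,-33,-0.3,0],[0.11,0.094,-0.014,0.8,-33,-0.3,0],[0.11,0.094,-0.014,0.8,-33,-0.3,0]]
  ]
}}

```text
time_s: 17.8
position: [0.4536, -0.2766, 0.1694]
tcp_rot: [[0.513, 0.49, 0.704], [-0.237, 0.87, -0.433], [-0.825, 0.056, 0.562]]
force: [1.2, -0.3, -3.7]
opening: 0.161
```

Run:
```python
from fit import *
inbed(); print(np.round(read_state()["joint_positions"],1))
c=capture("side"); w=capture("wrist"); save(c,"s19",(255,170,395,300),5.5); save(w,"w19",None,1.5)
p,Rt=tcp_for(8,-.030,.004); rel(p,Rt)
```

```text
low edge in bed (mm) [ 0.6 20.7 78.5] phi 9.22 roll/yaw err [3.98 0.33] F bed [-0.5  0.4 -3.8] M [ 0.14  0.61 -0.03] open 14.0
[ -52.5   23.3  124.8   87.5   15.3 -105.2]
rel [0.0679, -0.0254, -0.0399] [0.21, 0.96, -4.16]
```

View pics/s19.png

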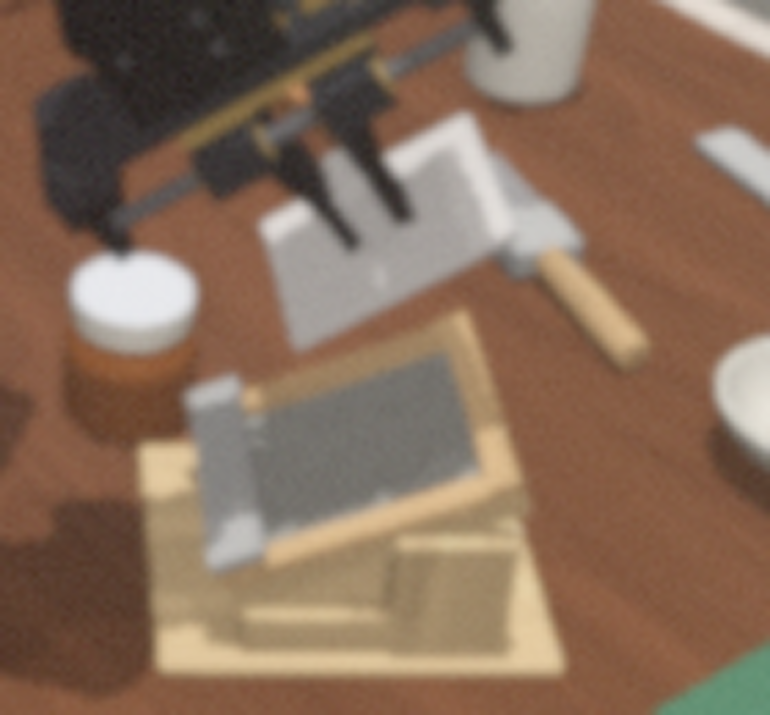

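View pics/w19.png

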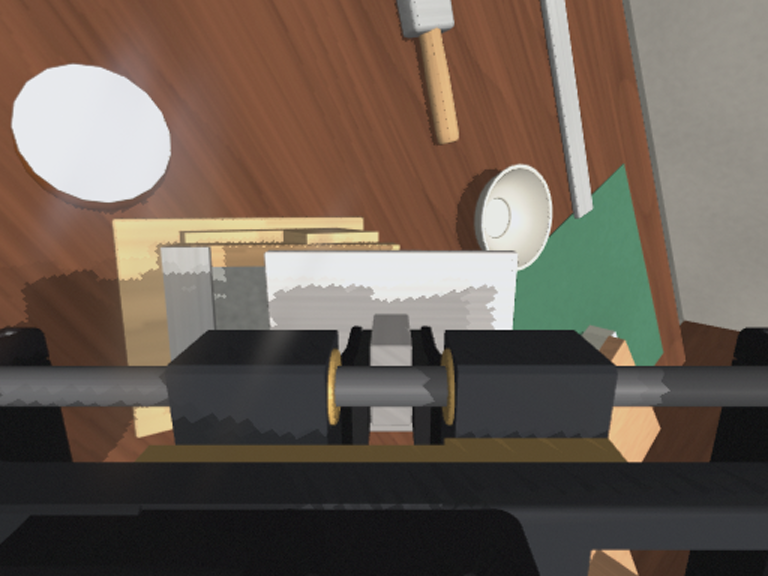

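Run:
```python
from fit import *
inbed()
p,Rt=tcp_for(8,-.030,.04); rel(p,Rt)
```

```text
low edge in bed (mm) [-1.3 21.1 78.1] phi 8.97 roll/yaw err [4.08 0.17] F bed [-2.2 -0.5 -2.3] M [0.16 0.6  0.  ] open 13.7
rel [0.0324, -0.0228, -0.0342] [0.21, 0.96, -4.16]
```

Request:
{"method": "play_rows", "body": {
  "rows": [
    [[0.005,-0.006,-0.01,0,0.3,-1.5,0],[0.012,-0.014,-0.02,0.1,0.6,-3,0],[0.02,-0.022,-0.03,0.2,1,-4.2,0],[0.03,-0.023,-0.034,0.2,1,-4.2,0],[0.032,-0.023,-0.034,0.2,1,-4.2,0],[0.032,-0.023,-0.034,0.2,1,-4.2,0],[0.032,-0.023,-0.034,0.2,1,-4.2,0],[0.032,-0.023,-0.034,0.2,1,-4.2,0]]
  ]
}}

```text
time_s: 18.7
position: [0.4347, -0.2896, 0.1232]
tcp_rot: [[0.464, 0.529, 0.711], [-0.291, 0.849, -0.442], [-0.837, -0.002, 0.548]]
force: [0.0, 0.4, -3.2]
opening: 0.157
```

Run:
```python
from fit import *
inbed(); print(np.round(read_state()["joint_positions"],1))
p,Rt=tcp_for(8,-.030,.04); rel(p,Rt)
```

```text
low edge in bed (mm) [-27.5  -0.9  41.2] phi 8.2 roll/yaw err [-0.09  0.11] F bed [-1.5  0.3 -2.9] M [0.16 0.55 0.03] open 13.6
[ -52.6   29.8  127.6  128.6   14.2 -147. ]
rel [0.001, 0.0008, -0.0026] [0.11, 0.2, 0.08]
```

Request:
{"method": "play_rows", "body": {
  "rows": [
    [[-0.01,0,0,8,0,0,0],[-0.02,0,0,16,0,0,0],[-0.02,0,0,24,0,0,0],[-0.02,0,0,32,0,0,0],[-0.02,0,0,40,0,0,0],[-0.02,0,0,48,0,0,0],[-0.02,0,0,56,0,0,0],[-0.02,0,0,64,0,0,0],[-0.02,0,0,72,0,0,0],[-0.02,0,0,80,0,0,0],[-0.02,0,0,88,0,0,0],[-0.02,0,0,90,0,0,0]]
  ]
}}

```text
time_s: 19.9
position: [0.4252, -0.2837, 0.1397]
tcp_rot: [[0.463, 0.709, -0.532], [-0.291, -0.445, -0.847], [-0.837, 0.547, 0.0]]
force: [-0.8, 0.4, -1.5]
opening: 0.161
```

Run:
```python
from fit import *
print(np.round(read_state()["joint_positions"],1),read_state()["force"])
```

```text
[-53.3  26.8 128.4 119.8  13.2 -48.5] [-0.81960333  0.35035065 -1.52173694]
```

Request:
{"method": "play_rows", "body": {
  "rows": [
    [[0,0,0,8,0,0,0],[0,0,0,16,0,0,0],[0,0,0,24,0,0,0],[0,0,0,32,0,0,0],[0,0,0,40,0,0,0],[0,0,0,48,0,0,0],[0,0,0,56,0,0,0],[0,0,0,64,0,0,0],[0,0,0,72,0,0,0],[0,0,0,80,0,0,0],[0,0,0,88,0,0,0],[0,0,0,90,0,0,0]]
  ]
}}

```text
time_s: 21.1
position: [0.4252, -0.2837, 0.1397]
tcp_rot: [[0.463, -0.532, -0.709], [-0.291, -0.847, 0.445], [-0.837, 0.0, -0.547]]
force: [-0.1, 0.8, -1.8]
opening: 0.158
```

```bash
sed -i 's/Rt=np.c_\[-Rp\[:,2\],Rp\[:,1\],Rp\[:,0\]\]/Rt=np.c_[-Rp[:,2],-Rp[:,1],-Rp[:,0]]/; s/Rp=np.c_\[Rm\[:,2\],Rm\[:,1\],-Rm\[:,0\]\]/Rp=np.c_[-Rm[:,2],-Rm[:,1],-Rm[:,0]]/' fit.py
python3 - <<'E'
from fit import *
inbed(); print(np.round(read_state()["joint_positions"],1))
c=capture("side"); w=capture("wrist"); save(c,"s20",(255,170,395,300),5.5); save(w,"w20",None,1.5)
p,Rt=tcp_for(8,-.030,.02); rel(p,Rt)
E
```

```text
low edge in bed (mm) [-30.6  -0.8  61. ] phi 8.18 roll/yaw err [-0.07 -0.1 ] F bed [-1.2  0.7 -1.5] M [ 0.35  0.51 -0.  ] open 13.8
[-53.3  26.8 128.4 119.8  13.2  41.5]
rel [0.0408, -0.0009, 0.0051] [0.1, -0.17, -0.08]
```

View pics/s20.png

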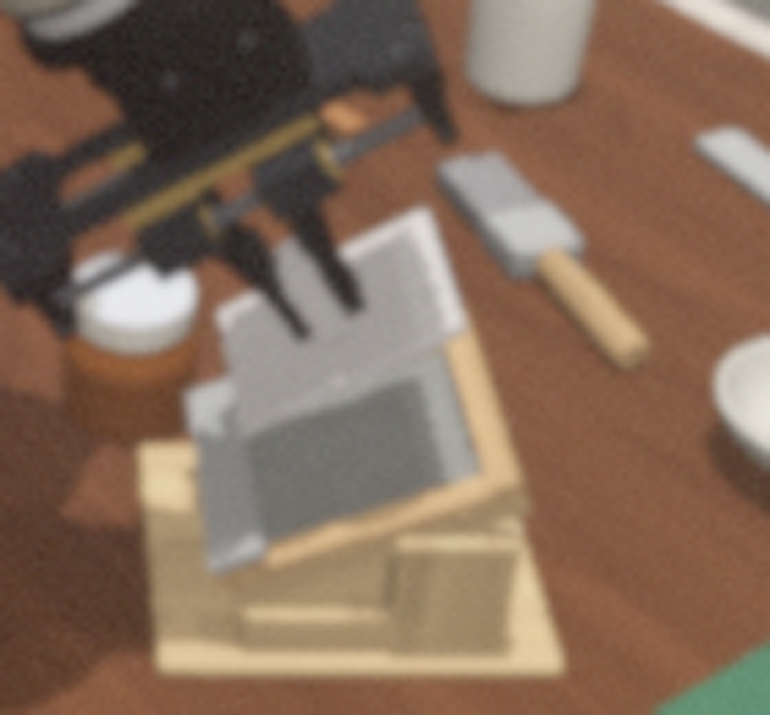

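View pics/w20.png

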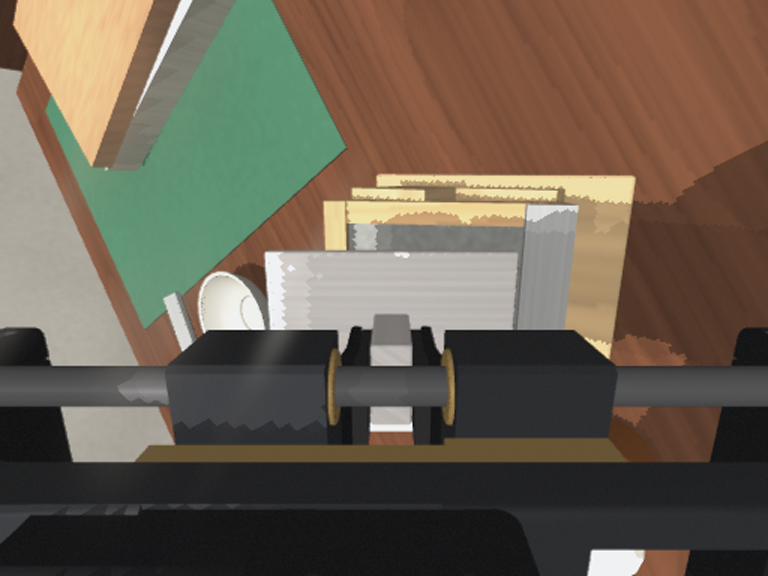

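Request:
{"method": "play_rows", "body": {
  "rows": [
    [[0.01,-0.001,0.001,0,0,0,0],[0.02,-0.001,0.003,0,0,0,0],[0.03,-0.001,0.004,0,0,0,0],[0.037,-0.001,0.005,0,0,0,0],[0.04,-0.001,0.005,0,0,0,0],[0.04,-0.001,0.005,0,0,0,0],[0.04,-0.001,0.005,0,0,0,0]]
  ]
}}

```text
time_s: 21.9
position: [0.4405, -0.2922, 0.1032]
tcp_rot: [[0.463, -0.529, -0.711], [-0.291, -0.848, 0.442], [-0.837, 0.002, -0.547]]
force: [-0.7, -0.1, -2.0]
opening: 0.157
```

Run:
```python
from fit import *
inbed(); print(np.round(read_state()["joint_positions"],1))
c=capture("side"); w=capture("wrist"); save(c,"s21",(270,190,370,290),7.5); save(w,"w21",None,1.5)
p,Rt=tcp_for(8,-.030,.006); rel(p,Rt)
```

```text
low edge in bed (mm) [-30.3  -0.   20.5] phi 8.13 roll/yaw err [-0.09  0.1 ] F bed [-1.4 -0.4 -1.6] M [ 0.35  0.48 -0.02] open 13.7
[-52.1  33.2 127.4 137.9  16.2  23.8]
rel [0.0146, 0.0, 0.0019] [0.09, -0.15, -0.08]
```

View pics/s21.png

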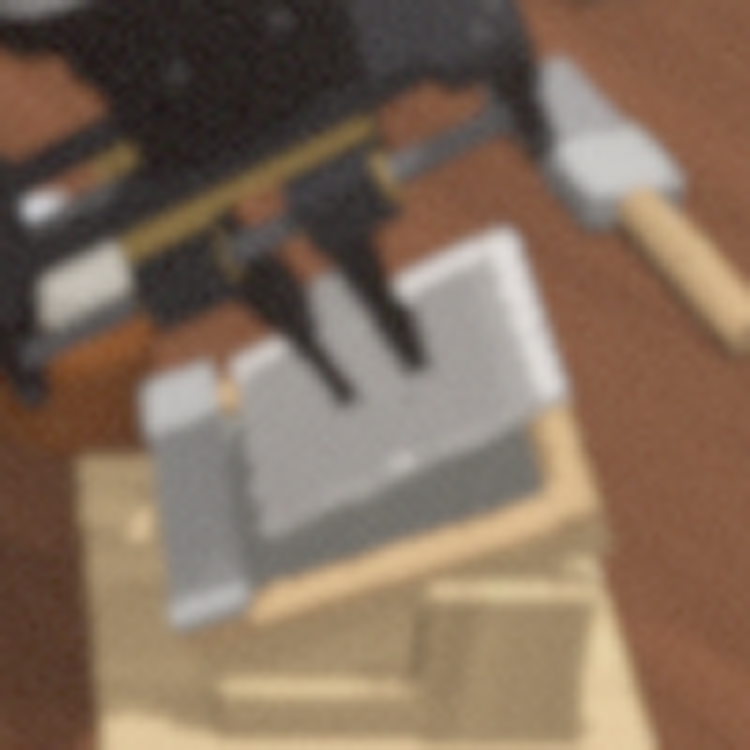

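View pics/w21.png

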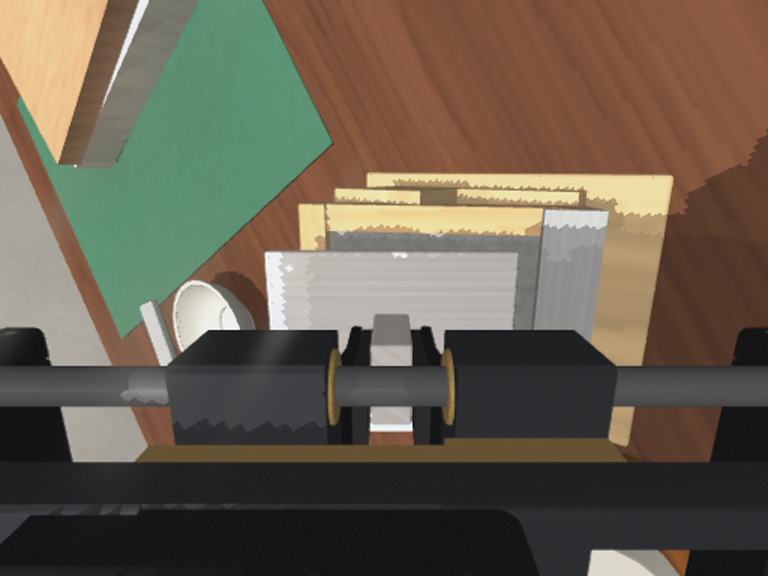

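Request:
{"method": "play_rows", "body": {
  "rows": [
    [[0.006,0,0.001,0,0,0,0],[0.012,0,0.002,0,0,0,0],[0.0145,0,0.002,0,0,0,0],[0.0145,0,0.002,0,0,0,0],[0.0145,0,0.002,0,0,0,0]]
  ]
}}

```text
time_s: 22.5
position: [0.4458, -0.2955, 0.0899]
tcp_rot: [[0.463, -0.529, -0.711], [-0.291, -0.848, 0.443], [-0.837, 0.002, -0.547]]
force: [-0.3, 0.7, -1.7]
opening: 0.158
```

Run:
```python
from fit import *
inbed()
c=capture("side"); w=capture("wrist"); save(c,"s22",(270,190,370,290),7.5); save(w,"w22",(170,110,450,230),2.8)
p,Rt=tcp_for(8,-.030,.001); rel(p,Rt)
```

```text
low edge in bed (mm) [-30.2  -0.    5.8] phi 8.13 roll/yaw err [-0.09  0.08] F bed [-1.3  0.5 -1.3] M [ 0.32  0.55 -0.01] open 13.8
rel [0.005, 0.0, 0.0005] [0.08, -0.13, -0.08]
```

View pics/s22.png

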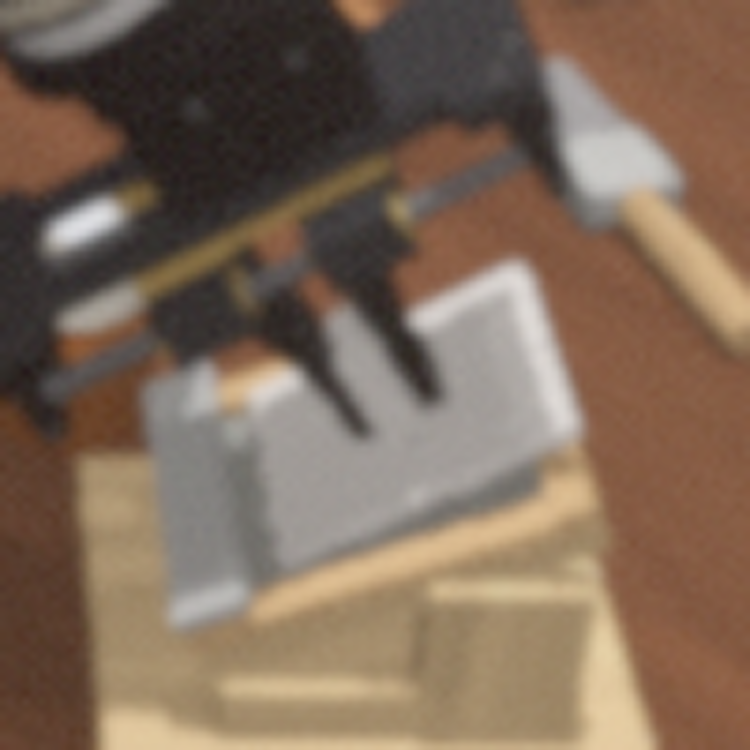

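View pics/w22.png

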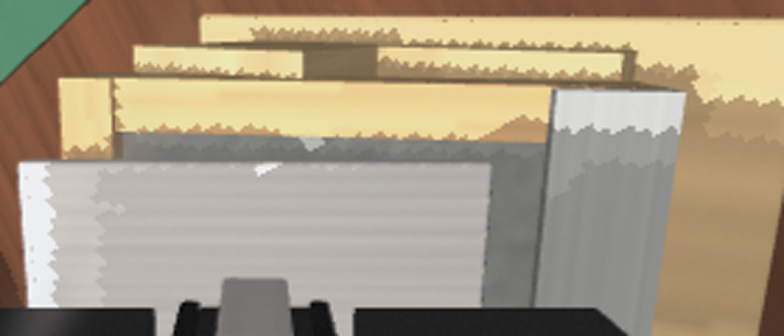

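Run:
```python
from fit import *
w=capture("wrist"); s=read_state()
Rb=Rbed(BED[3]); c=np.array(BED[:3]); B=lambda *l:c+Rb@np.array(l)
Rm=s["tcp_rot"]; Rp=np.c_[-Rm[:,2],-Rm[:,1],-Rm[:,0]]; o=s["position"]-Rp[:,2]*.0096
P=lambda *l:o+Rp@np.array(l)
Q=[B(-.041,-.044,.016),B(-.041,-.055,.016),B(-.041,0,.016),B(0,-.044,0),B(.03,-.044,0),B(-.03,-.044,0),B(0,-.044,.006),P(-.05,-.04,.006),P(.05,-.04,.006),P(0,-.04,.006),P(-.05,-.02,.006)]
print(np.round((w2p(w,Q)-[170,110])*2.8).tolist())
save(w,"w23",(170,110,450,230),2.8,w2p(w,Q))
```

```text
[[547.0, 150.0], [553.0, 94.0], [528.0, 353.0], [345.0, 134.0], [215.0, 131.0], [481.0, 137.0], [344.0, 138.0], [492.0, 164.0], [13.0, 164.0], [252.0, 164.0], [485.0, 256.0]]
```

View pics/w23.png

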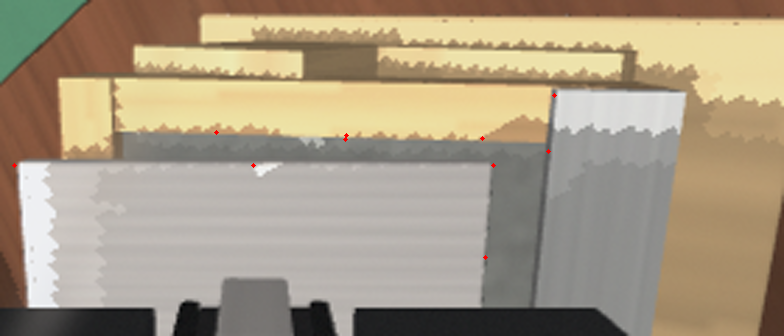

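Run:
```python
from fit import *
for a in [(8,-.030,.0015),(8,-.038,.0015),(8,-.045,.0015),(8,-.051,.0015)]: rel(*tcp_for(*a))
```

```text
rel [0.0045, 0.0, 0.0004] [0.08, -0.13, -0.08]
rel [0.0033, 0.0, 0.0083] [0.08, -0.13, -0.08]
rel [0.0024, 0.0, 0.0152] [0.08, -0.13, -0.08]
rel [0.0015, 0.0, 0.0212] [0.08, -0.13, -0.08]
```

Request:
{"method": "play_rows", "body": {
  "rows": [
    [[0.0025,0,0.0002,0,0,0,0],[0.0045,0,0.0004,0,0,0,0],[0.0045,0,0.0004,0,0,0,0],[0.004,0,0.004,0,0,0,0],[0.0033,0,0.0083,0,0,0,0],[0.003,0,0.012,0,0,0,0],[0.0024,0,0.0152,0,0,0,0],[0.0024,0,0.0152,0,0,0,0]]
  ]
}}

```text
time_s: 23.45
position: [0.4354, -0.289, 0.0789]
tcp_rot: [[0.462, -0.53, -0.711], [-0.29, -0.848, 0.444], [-0.838, 0.001, -0.545]]
force: [-0.5, -0.2, -2.0]
opening: 0.156
```

Run:
```python
from fit import *
inbed()
w=capture("wrist"); save(w,"w24",(170,110,450,230),2.8)
for a in [(8,-.051,.0015),(4,-.051,.001),(0,-.0505,.000)]: rel(*tcp_for(*a))
```

```text
low edge in bed (mm) [-46.1   0.1   1.2] phi 8.02 roll/yaw err [-0.07  0.04] F bed [-1.1 -0.4 -1.7] M [ 0.45  0.54 -0.01] open 13.6
rel [-0.0011, 0.0001, 0.0054] [0.05, -0.08, -0.07]
rel [0.0029, 0.0001, 0.0049] [0.05, -4.08, -0.07]
rel [0.0075, 0.0, 0.0043] [0.05, -8.08, -0.07]
```

View pics/w24.png

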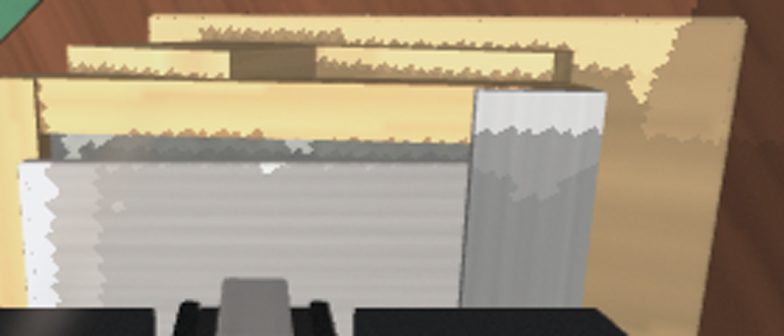

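Request:
{"method": "play_rows", "body": {
  "rows": [
    [[-0.0005,0,0.003,0,0,0,0],[-0.001,0,0.0054,0,0,0,0],[-0.001,0,0.0054,0,0,0,0],[0.001,0,0.005,0,-2,0,0],[0.003,0,0.005,0,-4,0,0],[0.005,0,0.0047,0,-6,0,0],[0.005,0,0.0047,0,-6,0,0],[0.005,0,0.0047,0,-6,0,0]]
  ]
}}

```text
time_s: 24.3
position: [0.4352, -0.2888, 0.0728]
tcp_rot: [[0.387, -0.529, -0.755], [-0.243, -0.848, 0.47], [-0.89, 0.002, -0.457]]
force: [-0.3, 0.5, -1.5]
opening: 0.158
```

Run:
```python
from fit import *
inbed()
c=capture("side"); w=capture("wrist"); save(w,"w25",(170,110,450,230),2.8); save(c,"s25",(270,190,370,290),7.5)
for a in [(2,-.051,.0005),(0,-.0505,.000)]: rel(*tcp_for(*a))
```

```text
low edge in bed (mm) [-50.3   0.1   0.7] phi 2.18 roll/yaw err [-0.07  0.09] F bed [-1.1  0.2 -1.2] M [0.36 0.48 0.01] open 13.8
rel [0.0003, 0.0002, -0.0001] [0.03, -0.08, -0.06]
rel [0.0026, 0.0002, -0.0009] [0.03, -2.08, -0.06]
```

View pics/w25.png

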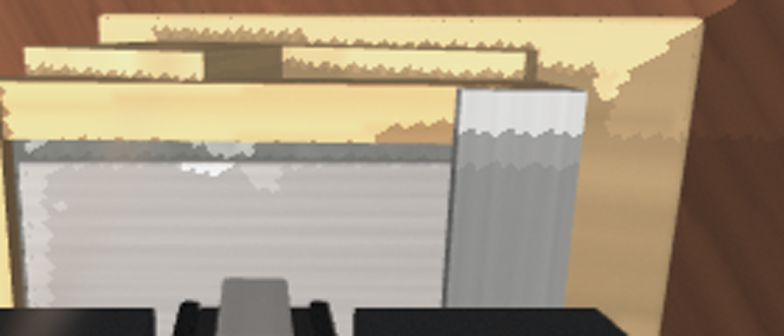

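View pics/s25.png

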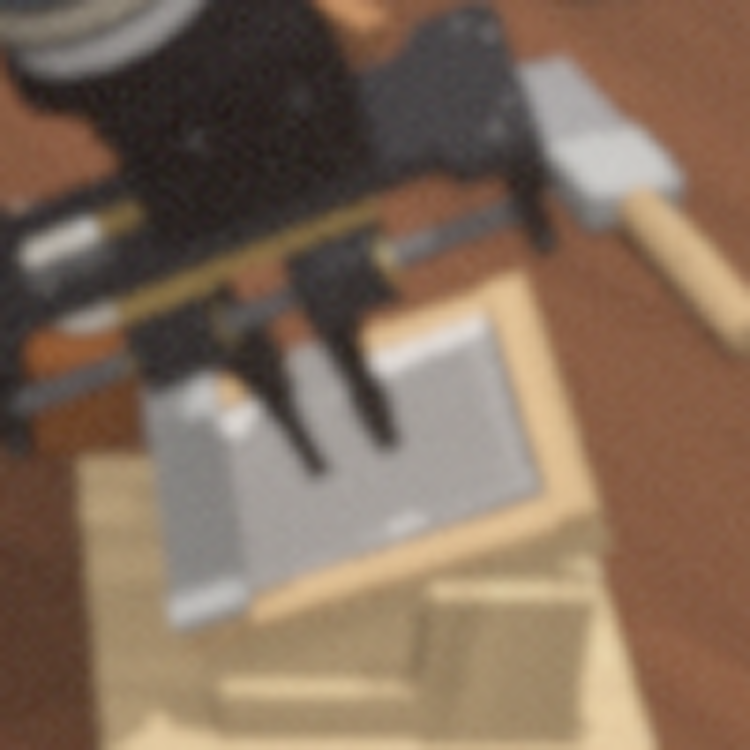

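Request:
{"method": "play_rows", "body": {
  "rows": [
    [[0.0013,0,-0.0004,0,-1,0,0],[0.0028,0,-0.0008,0,-2.1,0,0],[0.0028,0,-0.0008,0,-2.1,0,0],[0.0028,0,-0.0008,0,-2.1,0,0]]
  ]
}}

```text
time_s: 24.8
position: [0.4357, -0.2887, 0.0702]
tcp_rot: [[0.357, -0.53, -0.77], [-0.224, -0.848, 0.48], [-0.907, 0.001, -0.421]]
force: [-2.7, 2.8, 1.8]
opening: 0.16
```

Run:
```python
from fit import *
inbed()
rel(*tcp_for(0,-.0505,0))
```

```text
low edge in bed (mm) [-51.4   0.5   0.2] phi -0.09 roll/yaw err [-0.04  0.04] F bed [-2.6  0.9  3.2] M [0.39 0.61 0.04] open 13.9
rel [0.0001, 0.0005, -0.0009] [0.04, 0.09, -0.04]
```

Request:
{"method": "play_rows", "body": {
  "rows": [
    [[0,0,0,0,0,0,0.016],[0,0,0,0,0,0,0.022],[0,0,0,0,0,0,0.032],[0,0,0,0,0,0,0.036],[0,0,0,0,0,0,0.036],[-0.008,0,0,0,0,0,0.036],[-0.025,0,0,0,0,0,0.036],[-0.05,0,0,0,0,0,0.036],[-0.085,0,0,0,0,0,0.036],[-0.12,0,0,0,0,0,0.036],[-0.13,0,0,0,0,0,0.036],[-0.13,0,0,0,0,0,0.036]]
  ]
}}

```text
time_s: 26.0
position: [0.3896, -0.2605, 0.1897]
tcp_rot: [[0.358, -0.53, -0.769], [-0.226, -0.848, 0.479], [-0.906, 0.003, -0.423]]
force: [1.2, -0.1, 0.5]
opening: 0.416
```

Run:
```python
from fit import *
s=read_state(); print(s["position"],s["force"],s["opening"]*87)
c=capture("side"); w=capture("wrist"); save(w,"w27",None,1.5); save(c,"s27",(270,190,370,290),7.5)
Rb=Rbed(BED[3]); o=np.array(BED[:3])+Rb@np.array([-.001,0,0])
L=[(-.05,-.04,.006),(.05,-.04,.006),(.05,.04,.006),(.007,.015,.04),(-.007,.015,.04),(-.007,-.015,.04),(.007,-.015,.04)]
Q=[o+Rb@np.array(l) for l in L]
save(c,"s27p",(270,190,370,290),7.5,w2p(c,Q)); save(w,"w27p",None,1.5,w2p(w,Q))
```

```text
[ 0.38964162 -0.2605221   0.18965052] [ 1.23230918 -0.13133939  0.45814474] 36.1869694409616
```

View pics/s27p.png

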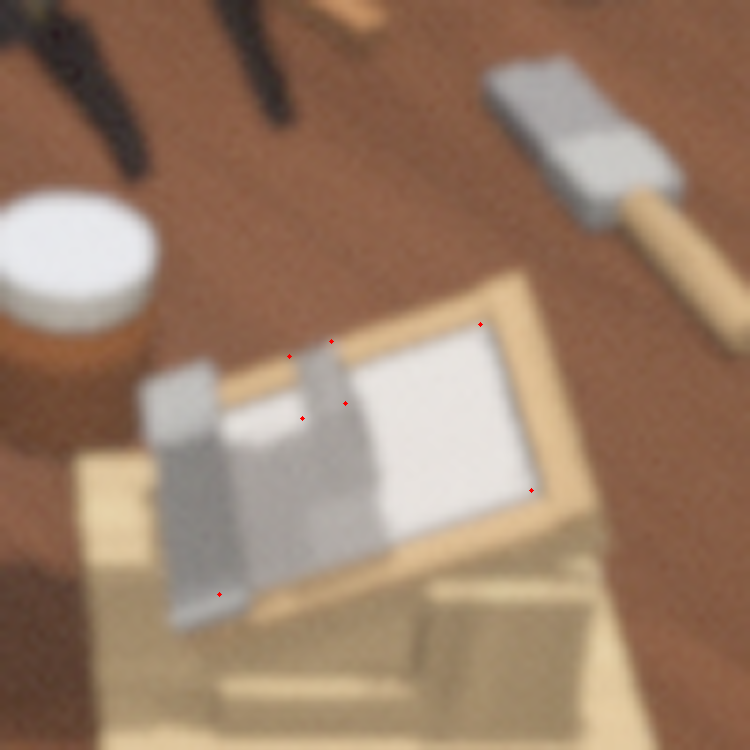

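View pics/w27p.png

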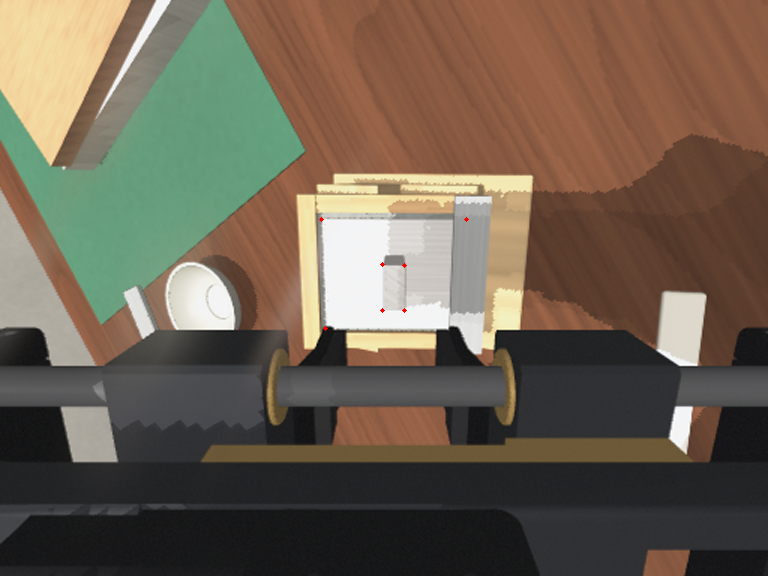

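Request:
{"method": "play_rows", "body": {
  "rows": [
    [[-0.03,0,0,0,0,0,0.036],[-0.06,0,0,0,0,0,0.036],[-0.06,0,0,0,0,0,0.036],[-0.06,0,0,0,0,0,0.036],[-0.06,0,0,0,0,0,0.036]]
  ]
}}

```text
time_s: 26.6
position: [0.3689, -0.247, 0.2415]
tcp_rot: [[0.357, -0.529, -0.769], [-0.224, -0.848, 0.48], [-0.907, 0.0, -0.421]]
force: [-0.4, -0.3, -0.0]
opening: 0.414
```

Run:
```python
from h import *
c=capture("side"); t=capture("top"); save(c,"s28",None,1.5); save(t,"t28",None,1.5)
for n in ["paste_jar","brush","dish"]:
    for cn in ["top","side"]:
        r=trace(cn,n)
        if r: print(n,cn,round(r[0]["p"],2),r[0]["at"])
```

```text
paste_jar top 0.97 [322.2, 216.4]
paste_jar side 0.96 [275.8, 230.0]
brush top 0.9 [323.7, 130.3]
brush side 0.91 [354.1, 213.3]
dish top 0.88 [392.4, 127.8]
dish side 0.79 [406.9, 245.8]
```

View pics/s28.png

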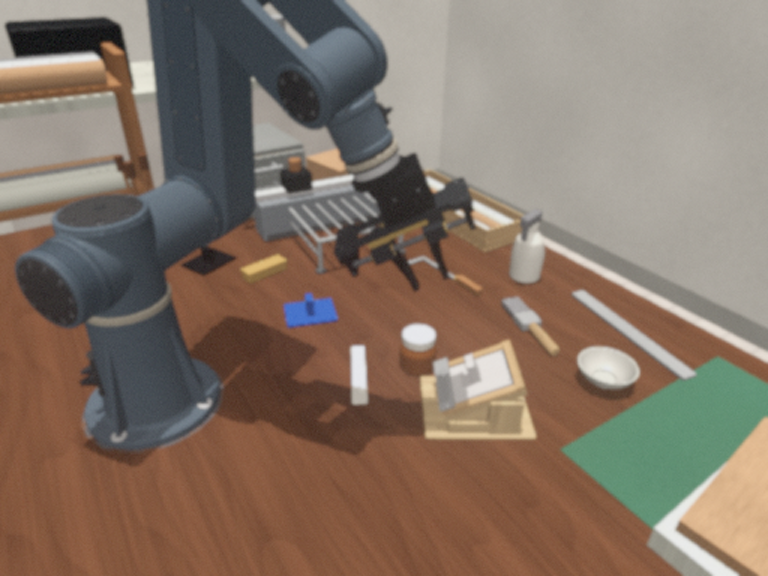

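View pics/t28.png

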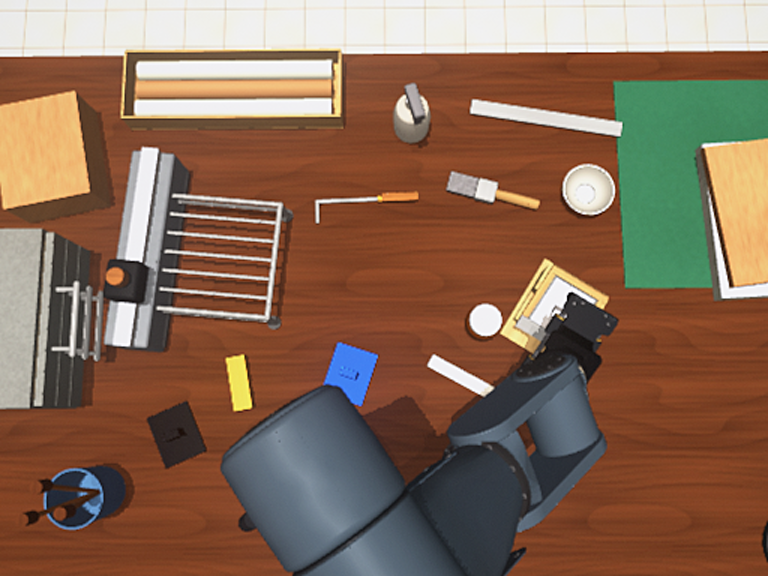

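The final pictures show the plate seated at side (480,375), the rod lying on open table at top (365,200), and the jar, brush and dish in the same places as at the start. I'm handing in.

Run:
```python
from rig import *
print(hand_in())
```

```text
the job is handed in; nothing more can be done
None
```

The plate is back in the stand and the job is handed in at about 27 s of the 56 s allowed. It lies flat in the recess, block up, with one 80 mm edge under the steel lip.

I gripped the rod by its handle, hooked it behind the block, and drew the plate out until it lay wholly clear of the guard. I laid the rod flat on open table, then gripped the plate by its block. I turned it half a turn above the stand to keep the last joint in range, tucked the low edge under the lip and lowered the other end.

**Last checks:**
- **Seating:** just before release, the measured pose put the plate within about 0.1° of the recess floor. Its low edge was about 1.5 mm from the low wall and contact with the floor was felt. After release, the predicted seated outline matched the side and wrist pictures to within a millimetre or two.
- **Bystanders:** the jar, brush and dish were found within 4 pixels of their first positions in both cameras, which is within detector scatter, and they look unmoved.
- **Forces:** the readings I took stayed at a few newtons.

**Disagreements:**
- **Plate direction:** the task says the plate's own x lay within 0.25 rad of the guard's. In the pictures its 100 mm side lay nearly across the guard. I followed the pictures.
- **Possible touch:** while setting the rod down, a steady 3 N sideways reading suggested the gripper might be touching the pump bottle. I moved 30 mm away before releasing the rod, and the bottle shows no visible shift.

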